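Unplug the manifold block and lay the straightedge on its face

TASK

The steel manifold block's front face is to be checked. First pull the grey T-handled transit plug straight out of its leaning port and set it down in the metal parts tray, not dropping it from a height; then lay the straightedge flat on the bench with its working edge (the long edge farther from its grip) flush against the block's front face along the whole width of the face, and let go of it. Leave everything else on the bench where it is.

Things in the scene. Friction and masses are not known exactly. Their poses are not given: they have to be found in the camera images.
- block: Bare steel block bolted to the bench: 90 mm deep (x), 150 wide (y), 45 high, with a 35 mm deep step along its rear, brass stubs on it up to 86 mm. Origin: centre of its underside; x to its rear, y along its width, z up. Machined front face: the upright plane x = -45 mm. A square port housing (46 mm outside, highest corner 100 mm up) in the middle of its top leans 40 degrees to the front.
- face (a point): Middle of the foot of the block's machined front face; axes as the block's: -x points squarely out of the face, y along it (it runs from y = -75 to +75 mm).
- port_mouth (a point): Centre of the port's mouth, 85 mm above the bench and 20 mm behind the plane of the face; axes as the block's. The port's axis rises out of it along (-0.643, 0, 0.766) in the block's axes; it is 32 mm deep.
- plug: Grey T-handled plug, 90 mm long, 0.12 kg, at first home in the port, held by a sprung detent (5 to 15 N to pull). Origin: end of its shank; z along its axis, out of the port. Steel shank 24 x 21 mm, z = 0 to 30; flange 44 mm square, z = 30 to 38, on the mouth; neck; T-bar z = 52 to 90, 100 mm along y, 22 along x (y is level, along the block's width, in the port). It juts out over the face's front.
- plug_grip (a point): Point on the plug's axis in its T-bar, 72 mm from the shank's end; axes as the plug's.
- straightedge: Aluminium straightedge lying flat: 50 mm (x) by 200 mm (y, its length) by 6 mm thick, 0.45 kg, with a grey grip block on top nearer one long edge. Origin: centre of its underside, z up. Working edge: the long edge farther from the grip, at x = +25 mm. Grip block: 16 mm along x, 50 mm along y, z = 6 to 46 mm, centred at x = -14 mm, y = 0.
- straightedge_grip (a point): Centre of the straightedge's grip block, 34 mm above its underside; axes as the straightedge's.
- edge_left (a point): End of the straightedge's working edge, at x = 25, y = +100 mm, on its underside.
- edge_right (a point): Other end of the working edge, at x = 25, y = -100 mm, on its underside.
- tray: Fixed shallow metal parts tray, outside 180 mm (x) by 140 mm (y) by 28 mm high, walls 4 mm, floor top at about 4 mm. Origin: centre of its underside, z up.
- dial_gauge: Bystander, leave alone: round black pressure gauge lying face up, 100 mm across, 35 mm high, brass stem. Origin at its underside or resting point.
- jar: Bystander, leave alone: empty open glass jar, 80 mm across, 85 mm high. Origin at its underside or resting point.
- wrench: Bystander, leave alone: steel wrench, 170 mm long, lying between the robot and the block. Origin at its underside or resting point.
- fitting: Bystander, leave alone: upright brass fitting, 36 mm across, 60 mm high. Origin at its underside or resting point.
- screwdriver: Bystander, leave alone: screwdriver, 180 mm long. Origin at its underside or resting point.
Things that resemble listed ones, but are neither listed nor needed, are in the scene too. Leave any green, red or turquoise look-alike of the plug alone.

How it is judged:
By the outcome, as a careful person would: the job done as asked, in the order asked, and still so for the second after the job is handed in, with the robot touching nothing.
It also fails if it takes over 72 s, if anything falls off the work surface, if the arm or the gripper's body presses on something with over 40 N, if the wrist force passes 120 N, or if a joint passes its speed limit or range.

ROBOT

A 6-joint arm with a two-finger parallel gripper is mounted at the origin on the work surface. World frame = base frame: x ahead of the robot, y to its left, z up, the work surface at z = 0. Lengths are in m, angles in rad, forces in N, time in s.
With the tool pointing down it reaches from about 0.225 to 0.875 m from the base axis. Payload 3.4 kg.
Tool frame: the origin (TCP) lies at the very end of the fingers, on their centre line; the grasp point (between the pads) lies 19 mm behind it (manip.tcp_to_grasp is the distance from the TCP to the grasp point, in m); z points along the fingers, y is the line along which they close (so a half turn about z gives the same grasp; the last joint's range is limited). The gripper opens to 85 mm and grips with 20 to 120 N. Pads are 22 mm wide; open, the fingers measure 114 mm over their backs; the gripper's body (76 mm by 85 mm) begins 54 mm behind the grasp point. The pads swing forward as they close: fully open they stand 13 mm farther back than shut.
Start: joints at [1.222, 0.276, 1.505, -0, 1.361, -0.121], TCP at [0.13, 0.56, 0.231] pointing down, gripper open.
Joint ranges: [-2.89, 2.89], [-0.75, 2.08], [0.22, 2.7], [-1.18, 4.32], [0.11, 2.71], [-2.7, 2.7]. Speed limits (rad/s): [2.57, 2.57, 3.14, 3.14, 3.14, 3.14].

INTERFACE

Orientations are given as a unit quaternion [w, x, y, z].
In Python, from rig import status, get_image, job, manip gives the robot as it stands.
- The arm moves only by the tool apply_moves, never from a script. Its arguments are lists of equal length, an entry for each row: "xyz": the shift along the tool's x, y, z each as a share of 0.3 m, from -1 to 1, a list of three; "rot": the turn, a rotation vector about the tool's x, y, z each as a share of 60 degrees, from -1 to 1, a list of three; "hand": the opening, from -1 (shut) to 1 (fully open). A call has 1 to 8 rows; each row shifts and turns the commanded pose from where the row before left it, along the tool's axes as they then stand; what a row does not reach is not made up. A row lasts 1/8 s, in which the tool goes at most 62.5 mm and 10.7 degrees, less where a joint would pass 70% of its speed; a pose out of reach is approached as far as the arm can. A call with a number of a shift or a turn outside -1 to 1 is refused whole. A call with a gripper value outside its range is refused whole. The fingers move at their own pace and stop on an object; "force" is the grip in N (left out, the last holds). Time passes only in rows, so rows that do not move let the fingers close. It gives the time, the measured TCP pose, the force, the opening and the grip force at its end, in the units of the state.
- status.get_state(): the state, without advancing time (a new reading comes with each control period).
- get_image(name): name is "scene" or "side" or "wrist"; returns a dict with "pixels" (420x560x3 uint8, red, green, blue), "fovy" (degrees; the focal length in pixels is half the picture's height over the tangent of half this angle, whatever the lens; pixels are square), "cx", "cy" (the principal point, pixels), "origin" and "orientation" of the camera in the world; the wrist camera has in their place "tool_from_camera" (4x4, takes a point from camera to tool coordinates, whose origin is the TCP and whose axes are the flange's). Camera axes: x right, y down, z forward; pixel columns grow to the right and rows downward; lengths in m; the calibration is good to about 2 mm. A picture is of the moment at which its call begins: read the wrist's pose just before it. There is no depth.
- job.sign_off(): hands the job in; it is judged then, once.
The state is a dict: "clock": time; "qpos": joint angles; "qd": joint speeds; "effort": joint torques, N m; "position": TCP position; "ee_rot": TCP orientation; "contact_force": force on the tool from outside, world axes, zero at the start; "moment": the same for the moment, N m; "width": finger opening in m; "gripper_force": force on a finger pad.
Only numpy, scipy, OpenCV 4.12 (cv2) and the standard library are available. Lean on these libraries where they do the work, as an engineer would, in place of code of your own. Each camera call takes 0.05 s, during which the arm holds its last target. There are 200 camera calls.

## Working session

There is one attempt and no reset: what is moved stays moved. The work goes in short steps, Python scripts to look and compute and a tool call to move; the robot and the scene stay as the last step left them, time stands still between calls to the robot, and variables do not carry over. Pictures are saved under pics/ and viewed, at most 10 in all, crops included, and the job is handed in when it is done.

Besides the shell and the picture viewer there is one more tool, called after "Call:" as name(argument=value, ...) on one line, values as JSON. apply_moves: Moves the arm, as the interface text tells. Its arguments: {"type":"object","properties":{"xyz":{"type":"array","items":{"type":"array","items":{"type":"number","minimum":-1,"maximum":1}}},"rot":{"type":"array","items":{"type":"array","items":{"type":"number","minimum":-1,"maximum":1}}},"hand":{"type":"array","items":{"type":"number"}},"force":{"type":"number"}},"required":["xyz","rot","hand"]}

```bash
mkdir -p pics; ls; cat > h.py <<'E'
import numpy as np, cv2
from rig import status, get_image, job, manip
from scipy.spatial.transform import Rotation as R
def rq(q): return R.from_quat([q[1],q[2],q[3],q[0]])
def cam(name):
    s=status.get_state(); im=get_image(name)
    f=im["pixels"].shape[0]/2/np.tan(np.radians(im["fovy"])/2)
    if name=="wrist":
        T=np.array(im["tool_from_camera"]); Rt=rq(s["ee_rot"]).as_matrix()
        o=np.array(s["position"])+Rt@T[:3,3]; M=Rt@T[:3,:3]
    else:
        o=np.array(im["origin"]); q=np.array(im["orientation"]); M=q if q.shape==(3,3) else rq(q).as_matrix()
    return dict(px=im["pixels"],f=f,cx=im["cx"],cy=im["cy"],o=o,M=M)
def ray(c,u,v):
    d=c["M"]@np.array([(u-c["cx"])/c["f"],(v-c["cy"])/c["f"],1]); return d/np.linalg.norm(d)
def onz(c,u,v,z):
    d=ray(c,u,v); return c["o"]+d*(z-c["o"][2])/d[2]
def proj(c,p):
    q=c["M"].T@(np.asarray(p)-c["o"]); return np.array([q[0]/q[2]*c["f"]+c["cx"],q[1]/q[2]*c["f"]+c["cy"]])
def save(c,n): cv2.imwrite("pics/"+n,cv2.cvtColor(c["px"],cv2.COLOR_RGB2BGR))
def tri(l):
    A=np.zeros((3,3));b=np.zeros(3)
    for c,u,v in l:
        d=ray(c,u,v);P=np.eye(3)-np.outer(d,d);A+=P;b+=P@c["o"]
    return np.linalg.solve(A,b)
E
python3 - <<'E'
from h import *
import pickle
C={n:cam(n) for n in("scene","side","wrist")}
pickle.dump(C,open("c0.pkl","wb"))
for n,c in C.items(): print(n,c["o"].round(3),c["M"][:,2].round(3),c["f"]); save(c,n+"0.png")
im=np.hstack([C["scene"]["px"],C["side"]["px"]])
s=status.get_state();print(s["clock"],s["position"],s["ee_rot"],s["contact_force"],manip.tcp_to_grasp)
E
```

```text
pics
scene [ 1.092 -0.398  1.074] [-0.476  0.339 -0.811] 476.0104856658477
side [-0.156 -0.747  0.943] [ 0.516  0.565 -0.644] 515.6470771358473
wrist [0.053 0.577 0.373] [ 0.3   -0.071 -0.951] 357.9939045133576
0.15 [0.12974144 0.55976429 0.23063335] [-1.60544927e-04  1.13662393e-01  9.93519175e-01 -6.94921605e-04] [ 0.45155544  0.50706087 -0.19826892] 0.0187
```

View pics/scene0.png

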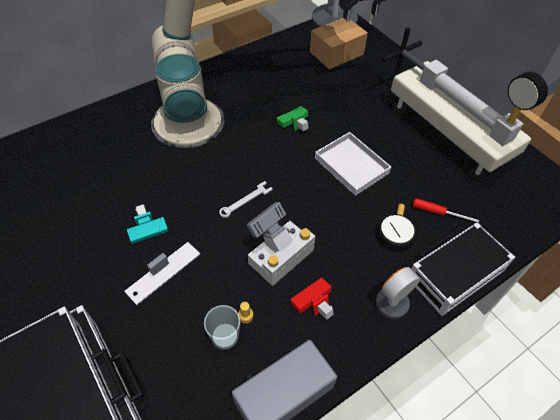

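View pics/side0.png

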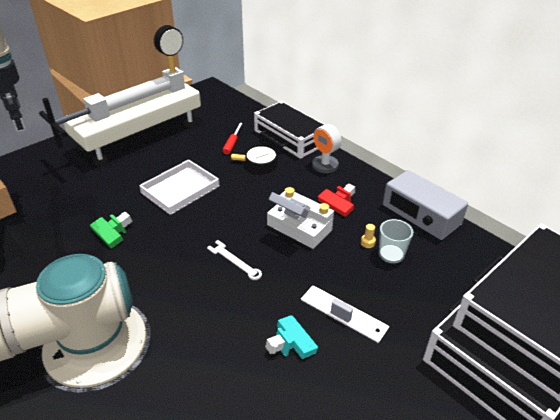

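Scene: the plug is at (267,220) in the block (280,250), tray (352,162), straightedge (162,272), wrench (245,200). Plug look-alikes are green (293,118), red (312,296) and turquoise (147,228). The grey one in the port fits the description, so I'll check it in a close crop.

```bash
python3 - <<'E'
from h import *
import pickle
C=pickle.load(open("c0.pkl","rb"))
a=C["scene"];b=C["side"]
def crop(c,x,y,w,h,k): return cv2.resize(c["px"][y:y+h,x:x+w],None,fx=k,fy=k,interpolation=cv2.INTER_CUBIC)
im=np.hstack([crop(a,235,195,90,95,4.4),crop(b,255,178,90,95,4.4)])
im2=np.hstack([crop(a,120,235,90,80,2.2),crop(b,295,280,100,65,2.2)[:176]]) if 0 else None
cv2.imwrite("pics/crop1.png",im[:,:,::-1])
for n,c in (("scene",a),("side",b)):
  g=cv2.cvtColor(c["px"],cv2.COLOR_RGB2HSV)
  m=((g[...,1]<60)&(g[...,2]>110)).astype(np.uint8)
  k,l,st,ce=cv2.connectedComponentsWithStats(m)
  for i in range(1,k):
    if 300<st[i,4]<6000 :
      cnt=max(cv2.findContours((l==i).astype(np.uint8),0,2)[0],key=cv2.contourArea)
      bx=cv2.boxPoints(cv2.minAreaRect(cnt)); 
      print(n,st[i],ce[i].round(),bx.round(1).tolist(),[onz(c,*p,.006)[:2].round(3).tolist() for p in bx])
E
```

```text
scene [164   0  20  36 549] [173.  17.] [[163.1999969482422, 34.29999923706055], [165.60000610351562, -1.2000000476837158], [183.3000030517578, 0.0], [181.0, 35.5]] [[-0.454, 0.136], [-0.667, 0.249], [-0.621, 0.306], [-0.411, 0.188]]
scene [262   0  53  28 792] [289.  12.] [[262.0, 6.0], [307.29998779296875, -11.0], [317.20001220703125, 15.399999618530273], [271.8999938964844, 32.400001525878906]] [[-0.415, 0.55], [-0.42, 0.777], [-0.242, 0.697], [-0.244, 0.485]]
scene [152  25  44  38 805] [170.  45.] [[148.5, 27.100000381469727], [189.89999389648438, 20.200000762939453], [195.8000030517578, 55.5], [154.39999389648438, 62.400001525878906]] [[-0.525, 0.109], [-0.481, 0.262], [-0.275, 0.177], [-0.319, 0.036]]
scene [ 394   59  137  112 4289] [464. 112.] [[393.5, 77.5999984741211], [433.3999938964844, 36.29999923706055], [536.5, 136.10000610351562], [496.6000061035156, 177.3000030517578]] [[0.206, 0.696], [0.106, 0.988], [0.667, 0.885], [0.713, 0.646]]
scene [156  71  48  33 428] [180.  87.] [[155.8000030517578, 75.0], [198.39999389648438, 67.5999984741211], [203.3000030517578, 96.0], 
[... 3184 characters left out ...]
 [0.554, -0.139]]
side [ 380  219   34   44 1153] [394. 239.] [[380.0, 219.0], [413.0, 219.0], [413.0, 262.0], [380.0, 262.0]] [[0.765, -0.16], [0.833, -0.22], [0.7, -0.318], [0.639, -0.263]]
side [207 240  55  40 505] [235. 260.] [[206.3000030517578, 248.10000610351562], [214.0, 236.8000030517578], [264.0, 271.1000061035156], [256.29998779296875, 282.29998779296875]] [[0.345, 0.066], [0.385, 0.087], [0.403, -0.093], [0.366, -0.108]]
side [ 301  285   89   58 1573] [346. 313.] [[299.79998779296875, 299.20001220703125], [309.70001220703125, 281.3999938964844], [389.29998779296875, 325.6000061035156], [379.3999938964844, 343.5]] [[0.407, -0.214], [0.463, -0.191], [0.502, -0.4], [0.45, -0.415]]
```

View pics/crop1.png

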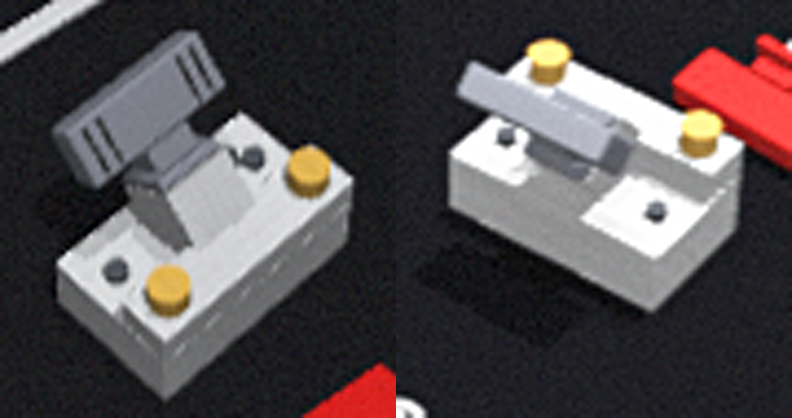

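The crop confirms the grey T-bar plug sits home in the leaning port: bar about (260,215) scene, block front face visible in the side view from (267,225) to (313,249). Next is a rough block pose and a plan for the first close view.

```bash
cat >> h.py <<'E'
def rows(p,Rm,n,hand=1,s=None):
    """print n rows from present pose to (p,Rm)"""
    s=s or status.get_state(); p0=np.array(s["position"]); R0=rq(s["ee_rot"])
    rv=(R0.inv()*R.from_matrix(Rm)).as_rotvec()
    X=[];W=[]
    p=np.asarray(p);acc=p0.copy();Rc=R0
    W0=np.round(rv/n/np.radians(60),3)
    for i in range(n):
        t=p0+(p-p0)*(i+1)/n
        d=np.round(Rc.inv().apply(t-acc)/.3,3); acc=acc+Rc.apply(d*.3); Rc=Rc*R.from_rotvec(W0*np.radians(60))
        X.append(d.tolist())
    print("max mm/row",np.linalg.norm(p-p0)/n*1000,"deg/row",np.degrees(np.linalg.norm(rv))/n)
    print(str(X).replace(" ",""));print(str([W0.tolist()]*n).replace(" ",""));print([hand]*n)
def down(yaw): # tool down, tool y at azimuth yaw
    y=np.array([np.cos(yaw),np.sin(yaw),0]);z=np.array([0,0,-1.]);return np.c_[np.cross(y,z),y,z]
E
python3 - <<'E'
from h import *
import pickle
C=pickle.load(open("c0.pkl","rb"))
b=C["side"];a=C["scene"]
P=onz(b,267.3,225.3,0);Q=onz(b,313.2,248.7,0);print("front foot",P,Q,np.linalg.norm(P-Q),np.degrees(np.arctan2(P[1]-Q[1],P[0]-Q[0]))-90)
# scene rear-right foot
print("rear right foot",onz(a,235+165/4.4,195+398/4.4,0))
yaw=np.radians(14)
rows([.52,.03,.27],down(yaw),10)
E
```

```text
front foot [ 5.23227000e-01  3.16796286e-02 -1.11022302e-16] [ 0.55222192 -0.11442476  0.        ] 0.14895367702816217 11.224704762785365
rear right foot [ 0.63934108 -0.09604119  0.        ]
max mm/row 65.9167417468929 deg/row 6.29470844021941
[[-0.167,-0.143,-0.013],[-0.181,-0.123,-0.013],[-0.194,-0.103,-0.013],[-0.203,-0.081,-0.013],[-0.212,-0.058,-0.013],[-0.217,-0.035,-0.013],[-0.219,-0.011,-0.013],[-0.219,0.014,-0.013],[-0.216,0.037,-0.013],[-0.21,0.061,-0.012]]
[[-0.0,0.0,0.105],[-0.0,0.0,0.105],[-0.0,0.0,0.105],[-0.0,0.0,0.105],[-0.0,0.0,0.105],[-0.0,0.0,0.105],[-0.0,0.0,0.105],[-0.0,0.0,0.105],[-0.0,0.0,0.105],[-0.0,0.0,0.105]]
[1, 1, 1, 1, 1, 1, 1, 1, 1, 1]
```

Call:
apply_moves(xyz=[[-0.1, -0.085, -0.008], [-0.11, -0.08, -0.008], [-0.115, -0.07, -0.008], [-0.12, -0.06, -0.008], [-0.125, -0.055, -0.008], [-0.13, -0.045, -0.008], [-0.135, -0.035, -0.008], [-0.135, -0.025, -0.008]], rot=[[0, 0, 0.065], [0, 0, 0.065], [0, 0, 0.065], [0, 0, 0.065], [0, 0, 0.065], [0, 0, 0.065], [0, 0, 0.065], [0, 0, 0.065]], hand=[1, 1, 1, 1, 1, 1, 1, 1])

```text
clock: 1.15
position: [0.3313, 0.3022, 0.2504]
ee_rot: [-0.0, 0.378, 0.926, -0.0]
contact_force: [0.1, 1.0, 0.8]
width: 0.0854
gripper_force: 0.0
```

```bash
python3 - <<'E'
from h import *
rows([.53,.05,.27],down(np.radians(11.2)),8)
E
```

```text
max mm/row 40.20426603312269 deg/row 4.30311181978172
[[-0.133,-0.017,-0.008],[-0.133,-0.007,-0.008],[-0.134,0.003,-0.008],[-0.133,0.013,-0.009],[-0.132,0.023,-0.008],[-0.13,0.032,-0.008],[-0.127,0.043,-0.008],[-0.123,0.052,-0.008]]
[[-0.0,-0.0,0.072],[-0.0,-0.0,0.072],[-0.0,-0.0,0.072],[-0.0,-0.0,0.072],[-0.0,-0.0,0.072],[-0.0,-0.0,0.072],[-0.0,-0.0,0.072],[-0.0,-0.0,0.072]]
[1, 1, 1, 1, 1, 1, 1, 1]
```

Call:
apply_moves(xyz=[[-0.133, -0.017, -0.008], [-0.133, -0.007, -0.008], [-0.134, 0.003, -0.008], [-0.133, 0.013, -0.009], [-0.132, 0.023, -0.008], [-0.13, 0.032, -0.008], [-0.127, 0.043, -0.008], [-0.123, 0.052, -0.008]], rot=[[0, 0, 0.072], [0, 0, 0.072], [0, 0, 0.072], [0, 0, 0.072], [0, 0, 0.072], [0, 0, 0.072], [0, 0, 0.072], [0, 0, 0.072]], hand=[1, 1, 1, 1, 1, 1, 1, 1])

```text
clock: 2.15
position: [0.5306, 0.0505, 0.2698]
ee_rot: [-0.0, 0.636, 0.772, -0.0]
contact_force: [0.2, -0.4, 0.4]
width: 0.0852
gripper_force: 0.0
```

```bash
python3 - <<'E'
from h import *
import pickle
c=cam("wrist");save(c,"w1.png");pickle.dump(c,open("w1.pkl","wb"))
yaw=np.radians(11.22); bx=np.array([np.cos(yaw),np.sin(yaw),0]);by=np.array([-np.sin(yaw),np.cos(yaw),0]);
F=np.array([.5377,-.0414,0]) 
def B(x,y,z): return F+bx*x+by*y+np.array([0,0,z])
for n,p in dict(fl=(0,.075,.045),fr=(0,-.075,.045),flb=(0,.075,0),rl=(.09,.075,.03)).items(): print(n,proj(c,B(*p)).round(1))
mouth=B(.02,0,.085);ax=-.643*bx+np.array([0,0,.766])
for y in(-.05,.05):
  for x in(-.011,.011): print("bar",y,x,proj(c,mouth+ax*.06+by*y+x*np.cross(by,ax)).round(1))
E
```

```text
fl [263.  179.3]
fr [264.5 301.8]
flb [264.  169.7]
rl [345.3 175.5]
bar -0.05 -0.011 [234.1 326.9]
bar -0.05 0.011 [250.8 336.7]
bar 0.05 -0.011 [229.8 229.9]
bar 0.05 0.011 [248.1 236.4]
```

View pics/w1.png

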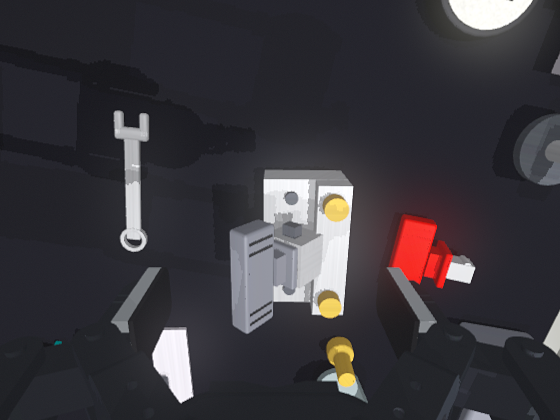

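Wrist view: bar top end at (231,232)–(234,327), block front top edge at column 264, top corner (265,180). All agree with my predicted pose within about 2 px (1.5 mm). The tray and wrench are clear of the path.

```bash
cat >> h.py <<'E'
yaw=np.radians(11.22); bx=np.array([np.cos(yaw),np.sin(yaw),0]);by=np.array([-np.sin(yaw),np.cos(yaw),0]);ez=np.array([0,0,1.])
F=np.array([.5377,-.0414,0])
def B(x,y,z): return F+bx*x+by*y+ez*z
mouth=B(.02,0,.085);ax=-.643*bx+.766*ez
Rp=np.c_[by,np.cross(-ax,by),-ax]
E
python3 - <<'E'
from h import *
import pickle
c=pickle.load(open("w1.pkl","rb"))
g=cv2.cvtColor(c["px"],cv2.COLOR_RGB2GRAY).astype(float)
# front top edge: dark->bright near col 264 rows 185..222
pts=[]
for v in range(184,224,3):
  d=np.diff(g[v,252:278]);k=d.argmax();pts.append((252+k+.5,v))
print([ (p, round(float((onz(c,*p,.045)-F)@bx)*1000,1)) for p in pts])
rows(mouth+.123*ax,Rp,8)
E
```

```text
[((np.float64(263.5), 184), 0.5), ((np.float64(263.5), 187), 0.5), ((np.float64(263.5), 190), 0.4), ((np.float64(263.5), 193), 0.4), ((np.float64(263.5), 196), 0.4), ((np.float64(263.5), 199), 0.3), ((np.float64(263.5), 202), 0.3), ((np.float64(263.5), 205), 0.2), ((np.float64(263.5), 208), 0.2), ((np.float64(263.5), 211), 0.1), ((np.float64(263.5), 214), 0.1), ((np.float64(263.5), 217), 0.1), ((np.float64(263.5), 220), 0.0), ((np.float64(270.5), 223), 7.7)]
max mm/row 18.12806271683788 deg/row 4.981726724796334
[[-0.036,-0.03,0.038],[-0.036,-0.034,0.035],[-0.036,-0.036,0.032],[-0.036,-0.039,0.028],[-0.036,-0.042,0.025],[-0.036,-0.043,0.022],[-0.036,-0.046,0.017],[-0.036,-0.046,0.014]]
[[-0.083,0.001,-0.001],[-0.083,0.001,-0.001],[-0.083,0.001,-0.001],[-0.083,0.001,-0.001],[-0.083,0.001,-0.001],[-0.083,0.001,-0.001],[-0.083,0.001,-0.001],[-0.083,0.001,-0.001]]
[1, 1, 1, 1, 1, 1, 1, 1]
```

Call:
apply_moves(xyz=[[-0.036, -0.03, 0.038], [-0.036, -0.034, 0.035], [-0.036, -0.036, 0.032], [-0.036, -0.039, 0.028], [-0.036, -0.042, 0.025], [-0.036, -0.043, 0.022], [-0.036, -0.046, 0.017], [-0.036, -0.046, 0.014]], rot=[[-0.083, 0.001, -0.001], [-0.083, 0.001, -0.001], [-0.083, 0.001, -0.001], [-0.083, 0.001, -0.001], [-0.083, 0.001, -0.001], [-0.083, 0.001, -0.001], [-0.083, 0.001, -0.001], [-0.083, 0.001, -0.001]], hand=[1, 1, 1, 1, 1, 1, 1, 1])

```text
clock: 3.2
position: [0.4763, -0.0425, 0.1811]
ee_rot: [0.205, 0.595, 0.733, 0.26]
contact_force: [-0.2, 0.0, -0.7]
width: 0.0857
gripper_force: 0.0
```

```bash
python3 - <<'E'
from h import *
s=status.get_state();d=np.array(s["position"])-mouth
print(s["position"],"along ax",d@ax,"by",d@by,"perp",d@Rp[:,1],(rq(s["ee_rot"]).inv()*R.from_matrix(Rp)).as_rotvec(degrees=True),s["contact_force"],s["qpos"])
rows(mouth+.024*ax,Rp,8)
c=cam("wrist");save(c,"w2.png")
E
```

```text
[ 0.47626092 -0.04249304  0.18107571] along ax 0.12534102516809126 by 0.010882465763372118 perp 0.0001309239685174281 [-1.40283728 -0.90720351  0.30253311] [-0.18905851  0.03454209 -0.73873013] [-0.60779901 -0.06482132  2.27353062  0.88485144  0.63668067 -1.46813705]
max mm/row 12.738565150812159 deg/row 0.21222397276936528
[[-0.005,0.001,0.042],[-0.005,0.001,0.042],[-0.005,0.0,0.042],[-0.005,0.001,0.043],[-0.005,0.0,0.042],[-0.005,0.001,0.042],[-0.005,-0.0,0.042],[-0.004,0.0,0.042]]
[[-0.003,-0.002,0.001],[-0.003,-0.002,0.001],[-0.003,-0.002,0.001],[-0.003,-0.002,0.001],[-0.003,-0.002,0.001],[-0.003,-0.002,0.001],[-0.003,-0.002,0.001],[-0.003,-0.002,0.001]]
[1, 1, 1, 1, 1, 1, 1, 1]
```

View pics/w2.png

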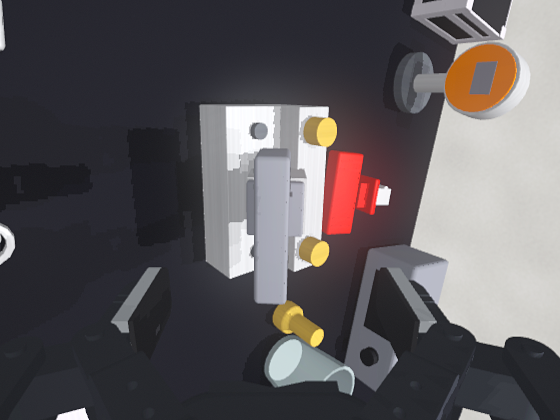

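Bar at columns 255–288 is centred between the fingers (about 140 and 405) and aligned with the pads. Advancing.

Call:
apply_moves(xyz=[[-0.018, 0.001, 0.02], [-0.018, 0.001, 0.044], [0, 0.0, 0.044], [0, 0.001, 0.044], [0, 0.0, 0.044], [0, 0.001, 0.044], [0, 0, 0.044], [0, 0.0, 0.044]], rot=[[-0.008, -0.005, 0.002], [-0.008, -0.005, 0.002], [-0.007, -0.005, 0.001], [0, 0, 0], [0, 0, 0], [0, 0, 0], [0, 0, 0], [0, 0, 0]], hand=[1, 1, 1, 1, 1, 1, 1, 1])

```text
clock: 4.25
position: [0.5426, -0.0399, 0.1063]
ee_rot: [0.216, 0.596, 0.727, 0.264]
contact_force: [0.4, 1.0, 0.2]
width: 0.0854
gripper_force: 0.0
```

```bash
python3 - <<'E'
from h import *
s=status.get_state();d=np.array(s["position"])-mouth
print("along ax",d@ax,"by",d@by,"perp",d@Rp[:,1],(rq(s["ee_rot"]).inv()*R.from_matrix(Rp)).as_rotvec(degrees=True),s["contact_force"],s["qpos"])
rows(mouth+.024*ax,Rp,2)
E
```

```text
along ax 0.025922150642755108 by 0.0005191325181651419 perp 0.0023260076502642476 [-0.13017328 -0.07204546 -0.01381133] [0.41061552 1.00136569 0.24542575] [-0.4824339   0.17424785  2.31311916  1.39550163  0.42197678 -1.93289031]
max mm/row 1.5291926981562811 deg/row 0.07471007762532332
[[-0.001,-0.004,0.003],[-0.001,-0.004,0.003]]
[[-0.001,-0.001,-0.0],[-0.001,-0.001,-0.0]]
[1, 1]
```

Call:
apply_moves(xyz=[[-0.001, -0.004, 0.003], [-0.001, -0.004, 0.003], [0, 0, 0], [0, 0, 0], [0, 0, 0], [0, 0, 0], [0, 0, 0], [0, 0, 0]], rot=[[0, 0, 0], [0, 0, 0], [0, 0, 0], [0, 0, 0], [0, 0, 0], [0, 0, 0], [0, 0, 0], [0, 0, 0]], hand=[1, 1, -1, -1, -1, -1, -1, -1], force=70)

```text
clock: 5.25
position: [0.5412, -0.0413, 0.1037]
ee_rot: [0.216, 0.597, 0.726, 0.264]
contact_force: [-5.2, -1.0, 5.0]
width: 0.0214
gripper_force: 68.5
```

Call:
apply_moves(xyz=[[0, 0, -0.01], [0, 0, -0.02], [0, 0, -0.02], [0, 0, -0.025], [0, 0, -0.03], [0, 0, -0.03], [0, 0, -0.03], [0, 0, -0.03]], rot=[[0, 0, 0], [0, 0, 0], [0, 0, 0], [0, 0, 0], [0, 0, 0], [0, 0, 0], [0, 0, 0], [0, 0, 0]], hand=[-1, -1, -1, -1, -1, -1, -1, -1])

```text
clock: 6.25
position: [0.5037, -0.048, 0.1486]
ee_rot: [0.216, 0.596, 0.727, 0.264]
contact_force: [0.5, -0.1, -1.6]
width: 0.021
gripper_force: 70.6
```

```bash
python3 - <<'E'
from h import *
s=status.get_state();d=np.array(s["position"])-mouth
print("along ax",d@ax,"by",d@by,"perp",d@Rp[:,1],(rq(s["ee_rot"]).inv()*R.from_matrix(Rp)).as_rotvec(degrees=True),s["contact_force"],s["qpos"])
c=cam("scene");b=cam("side")
def crop(c,x,y,w,h,k): return cv2.resize(c["px"][y:y+h,x:x+w],None,fx=k,fy=k,interpolation=cv2.INTER_CUBIC)
im=np.hstack([crop(c,200,110,200,200,2),crop(b,130,140,200,200,2)])
cv2.imwrite("pics/pull.png",im[:,:,::-1])
# tray from initial pics
import pickle
C=pickle.load(open("c0.pkl","rb"))
for n in C:
  if n=="wrist":continue
  c=C[n];g=cv2.cvtColor(c["px"],cv2.COLOR_RGB2HSV)
  m=((g[...,1]<60)&(g[...,2]>110)).astype(np.uint8)
  k,l,st,ce=cv2.connectedComponentsWithStats(m)
  i=l[162,353] if n=="scene" else l[186,179]
  cnt=max(cv2.findContours((l==i).astype(np.uint8),0,2)[0],key=cv2.contourArea)
  h=cv2.convexHull(cnt); ap=cv2.approxPolyDP(h,4,True)[:,0]
  print(n,[(p.tolist(),onz(c,*p,.028)[:2].round(3).tolist(),onz(c,*p,0)[:2].round(3).tolist()) for p in ap])
E
```

```text
along ax 0.08382213058682607 by 0.00018377139977168662 perp -0.00091854622679178 [-0.15721387 -0.09250357  0.00247289] [ 0.52956524 -0.11934773 -1.64591389] [-0.57094052  0.0367986   2.30841063  1.10011322  0.52378941 -1.67687232]
scene [([348, 132], [0.343, 0.379], [0.323, 0.4]), ([390, 166], [0.519, 0.395], [0.503, 0.416]), ([355, 194], [0.543, 0.243], [0.528, 0.261]), ([315, 154], [0.36, 0.239], [0.341, 0.256])]
side [([219, 185], [0.513, 0.231], [0.534, 0.261]), ([172, 213], [0.344, 0.217], [0.359, 0.247]), ([144, 195], [0.328, 0.335], [0.343, 0.368]), ([139, 185], [0.342, 0.384], [0.357, 0.419]), ([188, 159], [0.521, 0.398], [0.542, 0.433]), ([217, 177], [0.532, 0.265], [0.553, 0.296])]
```

View pics/pull.png

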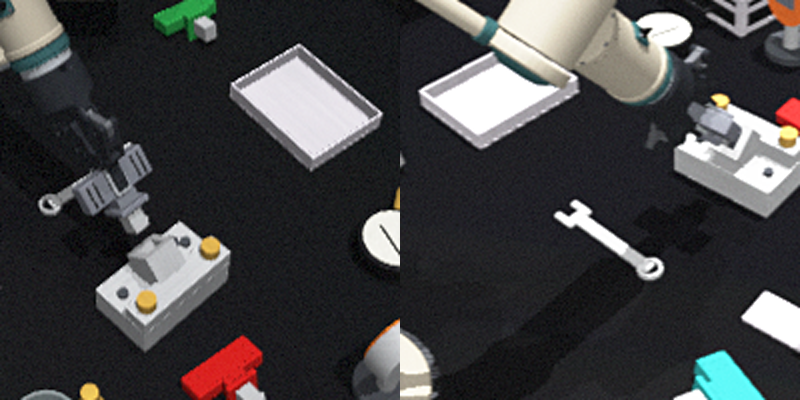

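The plug is out (shank visible above the housing at crop (135,220)), held squarely. Tray corners average to a centre near (0.439,0.313), yaw about 5°. I'll go upright over the tray and stand the plug down on its shank.

```bash
python3 - <<'E'
from h import *
print("plug z at TCP at grasp", 30+1000*(np.array([.5412,-.0413,.1037])-mouth)@ax)
rows([.46,.05,.26],down(np.radians(5)),8,-1)
E
```

```text
plug z at TCP at grasp 54.96420185708757
max mm/row 19.326889228971908 deg/row 5.047933069072955
[[0.044,0.022,-0.042],[0.044,0.018,-0.044],[0.043,0.013,-0.045],[0.044,0.009,-0.047],[0.043,0.004,-0.047],[0.044,-0.001,-0.048],[0.042,-0.005,-0.048],[0.043,-0.01,-0.047]]
[[0.083,-0.005,0.012],[0.083,-0.005,0.012],[0.083,-0.005,0.012],[0.083,-0.005,0.012],[0.083,-0.005,0.012],[0.083,-0.005,0.012],[0.083,-0.005,0.012],[0.083,-0.005,0.012]]
[-1, -1, -1, -1, -1, -1, -1, -1]
```

Call:
apply_moves(xyz=[[0.044, 0.022, -0.042], [0.044, 0.018, -0.044], [0.043, 0.013, -0.045], [0.044, 0.009, -0.047], [0.043, 0.004, -0.047], [0.044, -0.001, -0.048], [0.042, -0.005, -0.048], [0.043, -0.01, -0.047]], rot=[[0.083, -0.005, 0.012], [0.083, -0.005, 0.012], [0.083, -0.005, 0.012], [0.083, -0.005, 0.012], [0.083, -0.005, 0.012], [0.083, -0.005, 0.012], [0.083, -0.005, 0.012], [0.083, -0.005, 0.012]], hand=[-1, -1, -1, -1, -1, -1, -1, -1])

```text
clock: 7.35
position: [0.4574, 0.0446, 0.2484]
ee_rot: [0.014, 0.667, 0.745, 0.025]
contact_force: [-0.3, -0.6, -0.7]
width: 0.021
gripper_force: 70.6
```

```bash
python3 - <<'E'
from h import *
s=status.get_state();print(s["position"],s["qpos"])
rows([.437,.313,.12],down(np.radians(5)),8,-1)
E
```

```text
[0.45742838 0.04455859 0.24836769] [-0.07265578  0.05815572  1.73853815  0.02353939  1.29139627 -0.18944373]
max mm/row 37.281943635801085 deg/row 0.4495701410392739
[[0.111,0.001,0.055],[0.112,0.001,0.055],[0.112,0.001,0.054],[0.111,0.001,0.055],[0.112,0.001,0.054],[0.112,0.001,0.054],[0.112,0.001,0.053],[0.113,0.001,0.053]]
[[0.007,-0.002,0.003],[0.007,-0.002,0.003],[0.007,-0.002,0.003],[0.007,-0.002,0.003],[0.007,-0.002,0.003],[0.007,-0.002,0.003],[0.007,-0.002,0.003],[0.007,-0.002,0.003]]
[-1, -1, -1, -1, -1, -1, -1, -1]
```

Call:
apply_moves(xyz=[[0.111, 0.001, 0.055], [0.112, 0.001, 0.055], [0.112, 0.001, 0.054], [0.111, 0.001, 0.055], [0.112, 0.001, 0.054], [0.112, 0.001, 0.054], [0.112, 0.001, 0.053], [0.113, 0.001, 0.053]], rot=[[0.007, -0.002, 0.003], [0.007, -0.002, 0.003], [0.007, -0.002, 0.003], [0.007, -0.002, 0.003], [0.007, -0.002, 0.003], [0.007, -0.002, 0.003], [0.007, -0.002, 0.003], [0.007, -0.002, 0.003]], hand=[-1, -1, -1, -1, -1, -1, -1, -1])

```text
clock: 8.35
position: [0.4375, 0.3135, 0.1188]
ee_rot: [0.001, 0.676, 0.737, -0.001]
contact_force: [0.7, 0.1, -0.9]
width: 0.0211
gripper_force: 70.6
```

```bash
python3 - <<'E'
from h import *
s=status.get_state();print(s["position"],s["qpos"],s["contact_force"])
rows([.437,.313,.064],down(np.radians(5)),6,-1)
c=cam("wrist");save(c,"w3.png")
E
```

```text
[0.43753464 0.31350012 0.11881257] [ 0.49490469  0.31065574  1.75473878 -0.00411637  1.07762952  0.4111728 ] [ 0.69493265  0.076866   -0.89737045]
max mm/row 9.136242673103649 deg/row 0.040166247953598536
[[-0.0,-0.0,0.03],[-0.0,-0.001,0.031],[-0.0,0.0,0.03],[-0.001,-0.0,0.031],[0.0,-0.001,0.03],[-0.0,0.0,0.031]]
[[0.0,0.001,-0.0],[0.0,0.001,-0.0],[0.0,0.001,-0.0],[0.0,0.001,-0.0],[0.0,0.001,-0.0],[0.0,0.001,-0.0]]
[-1, -1, -1, -1, -1, -1]
```

View pics/w3.png

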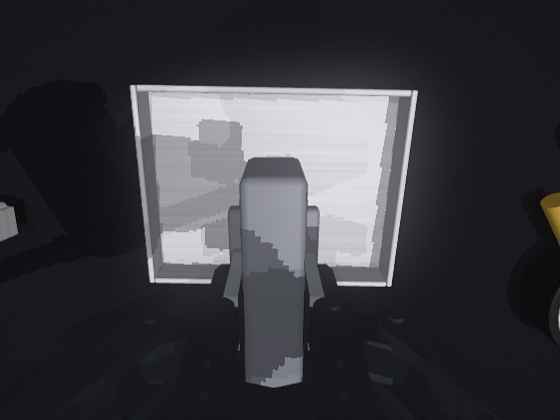

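The plug hangs upright over the tray (rim columns 133–415, rows 90–285), with the bar centred at column 273. Lowering.

Call:
apply_moves(xyz=[[0, 0, 0.03], [0, 0, 0.03], [0, 0, 0.03], [0, 0, 0.03], [0, 0, 0.025], [0, 0, 0.02], [0, 0, 0.01], [0, 0, 0]], rot=[[0, 0, 0], [0, 0, 0], [0, 0, 0], [0, 0, 0], [0, 0, 0], [0, 0, 0], [0, 0, 0], [0, 0, 0]], hand=[-1, -1, -1, -1, -1, -1, -1, -1])

```text
clock: 9.4
position: [0.4383, 0.3122, 0.0671]
ee_rot: [0.002, 0.676, 0.737, -0.001]
contact_force: [0.5, -0.3, -1.0]
width: 0.0209
gripper_force: 70.6
```

Call:
apply_moves(xyz=[[0, 0, 0.003], [0, 0, 0.003], [0, 0, 0]], rot=[[0, 0, 0], [0, 0, 0], [0, 0, 0]], hand=[-1, -1, -1])

```text
clock: 9.78
position: [0.4383, 0.3122, 0.0655]
ee_rot: [0.002, 0.676, 0.737, -0.001]
contact_force: [0.5, -0.5, -0.5]
width: 0.0211
gripper_force: 70.6
```

Call:
apply_moves(xyz=[[0, 0, 0.005], [0, 0, 0.005], [0, 0, 0.003], [0, 0, 0]], rot=[[0, 0, 0], [0, 0, 0], [0, 0, 0], [0, 0, 0]], hand=[-1, -1, -1, -1])

```text
clock: 10.28
position: [0.4383, 0.3121, 0.0615]
ee_rot: [0.002, 0.676, 0.737, -0.001]
contact_force: [-0.2, -0.3, -1.3]
width: 0.0209
gripper_force: 70.6
```

Call:
apply_moves(xyz=[[0, 0, 0.004], [0, 0, 0.003], [0, 0, 0]], rot=[[0, 0, 0], [0, 0, 0], [0, 0, 0]], hand=[-1, -1, -1])

```text
clock: 10.65
position: [0.4383, 0.3121, 0.0594]
ee_rot: [0.002, 0.676, 0.737, -0.001]
contact_force: [-0.3, 0.3, -1.4]
width: 0.0213
gripper_force: 70.6
```

Call:
apply_moves(xyz=[[0, 0, 0.003], [0, 0, 0.002], [0, 0, 0]], rot=[[0, 0, 0], [0, 0, 0], [0, 0, 0]], hand=[-1, -1, -1])

```text
clock: 11.02
position: [0.4384, 0.3122, 0.0585]
ee_rot: [0.002, 0.676, 0.737, -0.0]
contact_force: [-1.1, -0.3, 4.4]
width: 0.021
gripper_force: 71.4
```

Call:
apply_moves(xyz=[[0, 0, 0.003], [0, 0, 0]], rot=[[0, 0, 0], [0, 0, 0]], hand=[-1, -1])

```text
clock: 11.28
position: [0.4385, 0.3122, 0.0584]
ee_rot: [0.002, 0.676, 0.737, -0.0]
contact_force: [-2.2, -1.6, 10.7]
width: 0.021
gripper_force: 72.5
```

Call:
apply_moves(xyz=[[0, 0, -0.003], [0, 0, 0], [0, 0, 0], [0, 0, 0], [0, 0, 0], [0, 0, 0], [0, 0, 0], [0, 0, 0]], rot=[[0, 0, 0], [0, 0, 0], [0, 0, 0], [0, 0, 0], [0, 0, 0], [0, 0, 0], [0, 0, 0], [0, 0, 0]], hand=[-1, -1, -0.48, -0.46, -0.42, -0.3, 0, 0.3], force=20)

```text
clock: 12.28
position: [0.4384, 0.3122, 0.058]
ee_rot: [0.002, 0.676, 0.737, -0.001]
contact_force: [-0.6, 0.4, 0.6]
width: 0.0555
gripper_force: 0.0
```

```bash
python3 - <<'E'
from h import *
s=status.get_state();print(s["contact_force"],s["width"])
a=cam("wrist");c=cam("scene")
crop=cv2.resize(c["px"][100:220,290:420],(455,420),interpolation=cv2.INTER_CUBIC)
im=np.hstack([a["px"][::1,::1][:, 110:450],crop]);cv2.imwrite("pics/rel.png",im[:,:,::-1]);print(im.shape)
E
```

```text
[-0.56415647  0.4364304   0.59117891] 0.055507855648505265
(420, 795, 3)
```

View pics/rel.png

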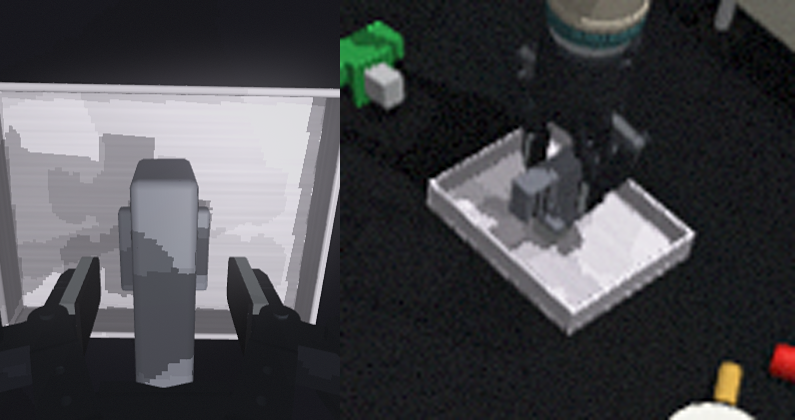

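The plug stands upright and free on the tray floor, fingers clear on both sides. Rising and heading to the straightedge.

Call:
apply_moves(xyz=[[0, 0, -0.02], [0, 0, -0.05], [0, 0, -0.08], [0, 0, -0.1], [0, 0, -0.12], [0, 0, -0.12], [0, 0, -0.12], [0, 0, 0]], rot=[[0, 0, 0], [0, 0, 0], [0, 0, 0], [0, 0, 0], [0, 0, 0], [0, 0, 0], [0, 0, 0], [0, 0, 0]], hand=[0.5, 0.5, 0.5, 0.5, 0.5, 0.5, 0.5, 0.5])

```text
clock: 13.38
position: [0.4397, 0.3138, 0.2454]
ee_rot: [0.003, 0.676, 0.737, 0.003]
contact_force: [1.2, -0.1, -0.7]
width: 0.0637
gripper_force: 0.0
```

```bash
python3 - <<'E'
from h import *
import pickle
C=pickle.load(open("c0.pkl","rb"))
for n in("scene","side"):
  c=C[n];g=cv2.cvtColor(c["px"],cv2.COLOR_RGB2HSV)
  m=((g[...,0]>80)&(g[...,0]<100)&(g[...,1]>150)&(g[...,2]>100)).astype(np.uint8)
  k,l,st,ce=cv2.connectedComponentsWithStats(m)
  for i in range(1,k):
    if st[i,4]>60:
      v,u=np.where(l==i);P=np.array([onz(c,a,b,.02) for a,b in zip(u,v)]);print(n,ce[i],st[i,4],P.min(0),P.max(0))
s=status.get_state();print(s["position"])
rows([.44,-.22,.24],down(np.radians(12)),16,0)
E
```

```text
scene [145.91121495 227.03582555] 642 [ 0.27051638 -0.3377449   0.02      ] [ 0.35432623 -0.23452399  0.02      ]
side [295.27316602 337.14864865] 1036 [ 0.27195445 -0.3450071   0.02      ] [ 0.35466306 -0.23118494  0.02      ]
[0.43970821 0.31378828 0.24539439]
max mm/row 33.363476211473895 deg/row 0.4450750164792382
[[-0.111,-0.009,0.001],[-0.111,-0.011,0.001],[-0.11,-0.011,0.001],[-0.111,-0.012,0.001],[-0.11,-0.012,0.001],[-0.111,-0.014,0.001],[-0.11,-0.014,0.002],[-0.11,-0.015,0.001],[-0.11,-0.016,0.001],[-0.11,-0.017,0.001],[-0.11,-0.017,0.001],[-0.11,-0.019,0.001],[-0.109,-0.019,0.002],[-0.11,-0.02,0.001],[-0.109,-0.021,0.001],[-0.109,-0.021,0.002]]
[[0.001,0.0,-0.007],[0.001,0.0,-0.007],[0.001,0.0,-0.007],[0.001,0.0,-0.007],[0.001,0.0,-0.007],[0.001,0.0,-0.007],[0.001,0.0,-0.007],[0.001,0.0,-0.007],[0.001,0.0,-0.007],[0.001,0.0,-0.007],[0.001,0.0,-0.007],[0.001,0.0,-0.007],[0.001,0.0,-0.007],[0.001,0.0,-0.007],[0.001,0.0,-0.007],[0.001,0.0,-0.007]]
[0, 0, 0, 0, 0, 0, 0, 0, 0, 0, 0, 0, 0, 0, 0, 0]
```

Call:
apply_moves(xyz=[[-0.111, -0.009, 0.001], [-0.111, -0.011, 0.001], [-0.11, -0.011, 0.001], [-0.111, -0.012, 0.001], [-0.11, -0.012, 0.001], [-0.111, -0.014, 0.001], [-0.11, -0.014, 0.002], [-0.11, -0.015, 0.001]], rot=[[0.001, 0, -0.007], [0.001, 0, -0.007], [0.001, 0, -0.007], [0.001, 0, -0.007], [0.001, 0, -0.007], [0.001, 0, -0.007], [0.001, 0, -0.007], [0.001, 0, -0.007]], hand=[0, 0, 0, 0, 0, 0, 0, 0])

```text
clock: 14.38
position: [0.4373, 0.0449, 0.2388]
ee_rot: [-0.001, 0.654, 0.756, -0.004]
contact_force: [1.2, -0.8, -0.5]
width: 0.0424
gripper_force: 0.0
```

Call:
apply_moves(xyz=[[-0.11, -0.016, 0.001], [-0.11, -0.017, 0.001], [-0.11, -0.017, 0.001], [-0.11, -0.019, 0.001], [-0.109, -0.019, 0.002], [-0.11, -0.02, 0.001], [-0.109, -0.021, 0.001], [-0.109, -0.021, 0.002]], rot=[[0.001, 0, -0.007], [0.001, 0, -0.007], [0.001, 0, -0.007], [0.001, 0, -0.007], [0.001, 0, -0.007], [0.001, 0, -0.007], [0.001, 0, -0.007], [0.001, 0, -0.007]], hand=[0, 0, 0, 0, 0, 0, 0, 0])

```text
clock: 15.38
position: [0.4376, -0.2217, 0.2372]
ee_rot: [-0.004, 0.632, 0.775, -0.007]
contact_force: [0.3, -0.1, 0.6]
width: 0.043
gripper_force: 0.0
```

```bash
python3 - <<'E'
from h import *
import pickle
s=status.get_state();print(s["position"],s["qpos"])
c=cam("wrist");save(c,"w4.png");pickle.dump(c,open("w4.pkl","wb"))
g=cv2.cvtColor(c["px"],cv2.COLOR_RGB2HSV)
m=((g[...,1]<60)&(g[...,2]>130)).astype(np.uint8)
k,l,st,ce=cv2.connectedComponentsWithStats(m)
for i in range(1,k):
  if st[i,4]>400: print(st[i],ce[i])
u0=proj(c,[.4555,-.305,.006]);print("pred centre",u0)
e=np.array([np.cos(.209),np.sin(.209),0]);f=np.array([-e[1],e[0],0]);
print([proj(c,np.array([.4555,-.305,.006])+e*a+f*b).round() for a,b in((.025,.1),(.025,-.1),(-.025,-.1),(-.025,.1))])
E
```

```text
[ 0.43756678 -0.22174789  0.23715149] [-0.60131073  0.15111533  1.65703561 -0.01326426  1.34340447 -0.80108044]
[230   0  34  27 494] [247.00607287  10.94534413]
[ 427    0  133   83 7087] [487.3743474   40.65613094]
[ 253  150   48  163 6936] [276.81473472 228.28171857]
[ 88 175  35  28 655] [104.60458015 188.79541985]
[ 459  217  101   96 2565] [493.99337232 249.98596491]
pred centre [277.19796882 236.08545812]
[array([301., 148.]), array([298., 312.]), array([257., 311.]), array([253., 148.])]
```

View pics/w4.png

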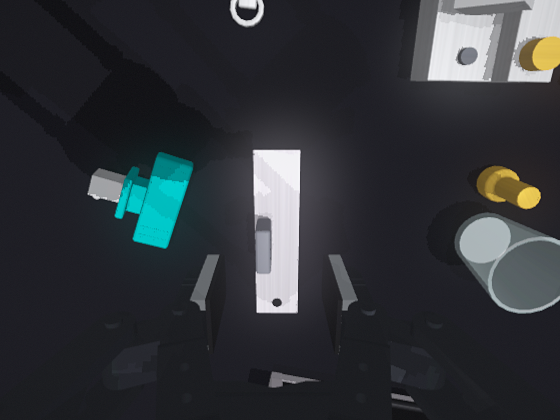

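Straightedge spans (253,150)–(300,312) with its grip at (264,245) on the robot side; block front is at the top right (413,80)–(428,0). Fitting both edges for relative yaw.

```bash
python3 - <<'E'
from h import *
import pickle
c=pickle.load(open("w4.pkl","rb"))
g=cv2.GaussianBlur(cv2.cvtColor(c["px"],cv2.COLOR_RGB2GRAY),(3,3),0).astype(float)
def edge(v,u0,u1,th):  # subpixel crossing, left->right
  r=g[v,u0:u1]
  s=np.where((r[:-1]-th)*(r[1:]-th)<0)[0]
  return [u0+k+(th-r[k])/(r[k+1]-r[k]) for k in s]
def fit(P): 
  P=np.array(P)[:,:2]; 
  m=P.mean(0); d=np.linalg.svd(P-m)[2][0]; d*=np.sign(d[1]); r=(P-m)@np.array([-d[1],d[0]])
  return m,np.degrees(np.arctan2(d[1],d[0]))-90,np.abs(r).max()
W=[onz(c,edge(v,285,315,100)[-1],v,.006) for v in range(160,305,3)]
L=[onz(c,edge(v,240,270,100)[0],v,.006) for v in list(range(156,205,3))+list(range(285,308,3))]
print("working",fit(W));print("grip edge",fit(L))
col=lambda x:[v for v in range(135,330) ]
def vedge(u,v0,v1,th):
  r=g[v0:v1,u];s=np.where((r[:-1]-th)*(r[1:]-th)<0)[0];return [v0+k+(th-r[k])/(r[k+1]-r[k]) for k in s]
T=[onz(c,u,vedge(u,140,165,100)[0],.006) for u in range(258,297,3)]
Bt=[onz(c,u,vedge(u,295,325,100)[-1],.006) for u in range(262,295,3)]
print("ends",fit(T),fit(Bt), np.mean(T,0),np.mean(Bt,0))
# block front: print profile
for v in (10,30,50,70): print(v,g[v,405:440:1].astype(int).tolist())
E
```

```text
Traceback (most recent call last):
IndexError: list index out of range
```

```bash
python3 - <<'E'
from h import *
import pickle
c=pickle.load(open("w4.pkl","rb"))
g=cv2.GaussianBlur(cv2.cvtColor(c["px"],cv2.COLOR_RGB2GRAY),(3,3),0).astype(float)
def cr(r,o,th): 
  s=np.where((r[:-1]-th)*(r[1:]-th)<0)[0]
  return [o+k+(th-r[k])/(r[k+1]-r[k]) for k in s]
H=lambda v,a,b,i,th=100.5:[(x,v) for x in cr(g[v,a:b],a,th)[i:][:1]]
V=lambda u,a,b,i,th=100.5:[(u,x) for x in cr(g[a:b,u],a,th)[i:][:1]]
def fit(px,z):
  P=np.array([onz(c,*p,z) for p in px])[:,:2]; m=P.mean(0)
  for _ in range(2):
    m=P.mean(0);d=np.linalg.svd(P-m)[2][0]; r=(P-m)@np.array([-d[1],d[0]]);P=P[abs(r)<2*r.std()+1e-4]
  return m.round(4),round(np.degrees(np.arctan2(d[1],d[0]))%180,2),len(P),r.std().round(5)
W=sum([H(v,285,315,-1) for v in range(160,305,3)],[]);L=sum([H(v,240,270,0) for v in list(range(156,205,3))+list(range(285,308,3))],[])
T=sum([V(u,140,165,0) for u in range(258,297,3)],[]);Bt=sum([V(u,295,325,-1) for u in range(262,295,3)],[])
for n,q in (("work",W),("grip",L),("top",T),("bot",Bt)): print(n,fit(q,.006))
for v in (5,30,50,70): print(v,g[v,405:440].astype(int).tolist())
E
```

```text
work (array([ 0.4791, -0.297 ]), np.float64(101.76), 49, np.float64(0.0001))
grip (array([ 0.4254, -0.2913]), np.float64(101.94), 25, np.float64(0.00017))
top (array([ 0.4339, -0.2077]), np.float64(11.84), 13, np.float64(2e-05))
bot (array([ 0.4762, -0.4051]), np.float64(11.83), 11, np.float64(5e-05))
5 [29, 29, 30, 31, 31, 31, 32, 32, 33, 33, 33, 34, 34, 37, 54, 81, 94, 95, 95, 94, 94, 94, 95, 95, 94, 94, 94, 94, 96, 98, 98, 98, 112, 138, 156]
30 [36, 37, 38, 38, 39, 39, 40, 41, 41, 41, 47, 66, 89, 98, 98, 97, 97, 98, 99, 99, 99, 98, 98, 98, 99, 100, 101, 101, 113, 155, 206, 226, 225, 227, 229]
50 [40, 41, 41, 42, 43, 44, 44, 46, 60, 83, 97, 99, 99, 98, 99, 100, 101, 100, 101, 101, 101, 101, 103, 104, 103, 112, 150, 203, 228, 230, 230, 232, 233, 231, 230]
70 [40, 41, 42, 42, 43, 51, 72, 93, 99, 98, 98, 99, 99, 100, 100, 100, 100, 100, 100, 102, 103, 103, 109, 146, 201, 231, 233, 233, 235, 236, 234, 233, 234, 233, 232]
```

```bash
cat >> h.py <<'E'
SC=np.array([.4549,-.3065,0]); sy=np.radians(11.83); sx=np.array([np.cos(sy),np.sin(sy),0])
G=SC-.014*sx
E
python3 - <<'E'
from h import *
import pickle
c=pickle.load(open("w4.pkl","rb"))
g=cv2.GaussianBlur(cv2.cvtColor(c["px"],cv2.COLOR_RGB2GRAY),(3,3),0).astype(float)
def cr(r,o,th): 
  s=np.where((r[:-1]-th)*(r[1:]-th)<0)[0]
  return [o+k+(th-r[k])/(r[k+1]-r[k]) for k in s]
for z,th in((0,70.5),(.045,165.5)):
  px=[(cr(g[v,400:445],400,th)[0],v) for v in range(3,78,3)]
  P=np.array([onz(c,*p,z) for p in px])[:,:2];m=P.mean(0);d=np.linalg.svd(P-m)[2][0]
  print(z,m,np.degrees(np.arctan2(d[1],d[0]))%180-90,((P-m)@np.array([-d[1],d[0]])).std(),"off face line", (np.r_[m,0]-F)@bx)
# also first wrist image w1
c=pickle.load(open("w1.pkl","rb"))
g=cv2.GaussianBlur(cv2.cvtColor(c["px"],cv2.COLOR_RGB2GRAY),(3,3),0).astype(float)
px=[(cr(g[v,252:278],252,110.5)[0],v) for v in range(184,221,3)]
P=np.array([onz(c,*p,.045) for p in px])[:,:2];m=P.mean(0);d=np.linalg.svd(P-m)[2][0];print("w1",m,np.degrees(np.arctan2(d[1],d[0]))%180-90,(np.r_[m,0]-F)@bx)
rows(G+[0,0,.08],down(sy),8,0)
E
```

```text
0 [ 0.54402485 -0.07760523] 10.233967042977739 6.435864418289126e-05 off face line -0.0008407333806546275Traceback (most recent call last):
  File "<stdin>", line 9, in <module>
IndexError: list index out of range
```

```bash
python3 - <<'E'
from h import *
import pickle
def cr(r,o,th): 
  s=np.where((r[:-1]-th)*(r[1:]-th)<0)[0]
  return [o+k+(th-r[k])/(r[k+1]-r[k]) for k in s][:1]
def L(c,z,th,a,b,vs,tag):
  g=cv2.GaussianBlur(cv2.cvtColor(c["px"],cv2.COLOR_RGB2GRAY),(3,3),0).astype(float)
  P=np.array([onz(c,x,v,z) for v in vs for x in cr(g[v,a:b],a,th)])[:,:2];m=P.mean(0);d=np.linalg.svd(P-m)[2][0]
  print(tag,m,np.degrees(np.arctan2(d[1],d[0]))%180-90,"std",((P-m)@np.array([-d[1],d[0]])).std(),"off", (np.r_[m,0]-F)@bx)
c=pickle.load(open("w4.pkl","rb"))
L(c,.045,165.5,400,445,range(25,78,3),"w4top")
L(pickle.load(open("w1.pkl","rb")),.045,110.5,252,278,range(184,221,3),"w1top")
rows(G+[0,0,.08],down(sy),8,0)
E
```

```text
w4top [ 0.54622241 -0.091275  ] 10.3795875545227 std 3.435908824660615e-05 off -0.0013449924969298273
w1top [0.5274652 0.0070866] 10.803197545010605 std 6.575828962288052e-05 off -0.0006048216410812399
max mm/row 22.212074028436273 deg/row 0.1365724543846774
[[-0.034,-0.005,0.066],[-0.034,-0.004,0.065],[-0.033,-0.005,0.066],[-0.034,-0.005,0.066],[-0.034,-0.005,0.065],[-0.035,-0.006,0.066],[-0.034,-0.005,0.065],[-0.034,-0.006,0.066]]
[[-0.002,0.001,-0.001],[-0.002,0.001,-0.001],[-0.002,0.001,-0.001],[-0.002,0.001,-0.001],[-0.002,0.001,-0.001],[-0.002,0.001,-0.001],[-0.002,0.001,-0.001],[-0.002,0.001,-0.001]]
[0, 0, 0, 0, 0, 0, 0, 0]
```

Call:
apply_moves(xyz=[[-0.034, -0.005, 0.066], [-0.034, -0.004, 0.065], [-0.033, -0.005, 0.066], [-0.034, -0.005, 0.066], [-0.034, -0.005, 0.065], [-0.035, -0.006, 0.066], [-0.034, -0.005, 0.065], [-0.034, -0.006, 0.066]], rot=[[-0.002, 0.001, -0.001], [-0.002, 0.001, -0.001], [-0.002, 0.001, -0.001], [-0.002, 0.001, -0.001], [-0.002, 0.001, -0.001], [-0.002, 0.001, -0.001], [-0.002, 0.001, -0.001], [-0.002, 0.001, -0.001]], hand=[0, 0, 0, 0, 0, 0, 0, 0])

```text
clock: 16.42
position: [0.4412, -0.3033, 0.0792]
ee_rot: [-0.002, 0.629, 0.778, 0.002]
contact_force: [0.0, 0.4, -0.5]
width: 0.0424
gripper_force: 0.0
```

```bash
python3 - <<'E'
from h import *
rows(G+[0,0,.016],down(sy),7,0)
E
```

```text
max mm/row 9.064868951816027 deg/row 0.06627727069255647
[[-0.003,-0.001,0.03],[-0.003,-0.0,0.03],[-0.003,-0.001,0.03],[-0.003,-0.0,0.03],[-0.003,-0.001,0.03],[-0.003,-0.001,0.03],[-0.003,-0.0,0.03]]
[[0.0,-0.001,0.001],[0.0,-0.001,0.001],[0.0,-0.001,0.001],[0.0,-0.001,0.001],[0.0,-0.001,0.001],[0.0,-0.001,0.001],[0.0,-0.001,0.001]]
[0, 0, 0, 0, 0, 0, 0]
```

Call:
apply_moves(xyz=[[-0.003, -0.001, 0.03], [-0.003, 0, 0.03], [-0.003, -0.001, 0.03], [-0.003, 0, 0.03], [-0.003, -0.001, 0.03], [-0.003, -0.001, 0.03], [-0.003, 0, 0.03], [0, 0, 0]], rot=[[0, -0.001, 0.001], [0, -0.001, 0.001], [0, -0.001, 0.001], [0, -0.001, 0.001], [0, -0.001, 0.001], [0, -0.001, 0.001], [0, -0.001, 0.001], [0, 0, 0]], hand=[0, 0, 0, 0, 0, 0, 0, 0])

```text
clock: 17.42
position: [0.4414, -0.3094, 0.0163]
ee_rot: [0.0, 0.632, 0.775, 0.0]
contact_force: [0.2, 0.1, 0.0]
width: 0.0426
gripper_force: 0.0
```

Call:
apply_moves(xyz=[[0, 0, 0], [0, 0, 0], [0, 0, 0], [0, 0, 0]], rot=[[0, 0, 0], [0, 0, 0], [0, 0, 0], [0, 0, 0]], hand=[-1, -1, -1, -1], force=60)

```text
clock: 17.92
position: [0.442, -0.3101, 0.0176]
ee_rot: [0.001, 0.631, 0.775, -0.0]
contact_force: [-1.0, 0.0, 2.8]
width: 0.0148
gripper_force: 60.3
```

```bash
python3 - <<'E'
from h import *
s=status.get_state();p=np.array(s["position"])
print(p,p-G,rq(s["ee_rot"]).as_matrix()[:,1],np.degrees(np.arctan2(*rq(s["ee_rot"]).as_matrix()[[1,0],1])),s["contact_force"],s["moment"],s["width"],s["gripper_force"])
y=np.radians(10.8);e=np.array([np.cos(y),np.sin(y),0])
# target: working edge 25mm short of face; grip = face - (25+39+15)mm
Fm=F-bx*.0009
t=Fm-e*(.039+.02);t[2]=p[2]+.03
rows(t,down(y),14,-1)
E
```

```text
[ 0.44200843 -0.31009206  0.01757511] [ 0.00081107 -0.00072194  0.01757511] [0.97928835 0.2024637  0.00166896] 11.681083114334514 [-0.96558318  0.01587585  2.84445854] [-0.04215776  0.25362374 -0.00529432] 0.014848411926420155 60.304577350616455
max mm/row 18.700731420504066 deg/row 0.06410292345796888
[[0.058,0.021,-0.007],[0.058,0.021,-0.008],[0.059,0.021,-0.007],[0.058,0.021,-0.007],[0.058,0.02,-0.007],[0.059,0.021,-0.008],[0.058,0.021,-0.007],[0.059,0.02,-0.007],[0.058,0.021,-0.007],[0.058,0.02,-0.008],[0.059,0.021,-0.007],[0.058,0.02,-0.007],[0.059,0.02,-0.007],[0.058,0.021,-0.008]]
[[0.0,0.0,0.001],[0.0,0.0,0.001],[0.0,0.0,0.001],[0.0,0.0,0.001],[0.0,0.0,0.001],[0.0,0.0,0.001],[0.0,0.0,0.001],[0.0,0.0,0.001],[0.0,0.0,0.001],[0.0,0.0,0.001],[0.0,0.0,0.001],[0.0,0.0,0.001],[0.0,0.0,0.001],[0.0,0.0,0.001]]
[-1, -1, -1, -1, -1, -1, -1, -1, -1, -1, -1, -1, -1, -1]
```

Call:
apply_moves(xyz=[[0, 0, -0.03], [0, 0, -0.04], [0.03, 0.01, 0], [0.058, 0.021, 0], [0.058, 0.021, 0], [0.058, 0.021, 0], [0.058, 0.021, 0], [0.058, 0.021, 0]], rot=[[0, 0, 0], [0, 0, 0], [0, 0, 0.001], [0, 0, 0.002], [0, 0, 0.002], [0, 0, 0.002], [0, 0, 0.002], [0, 0, 0.002]], hand=[-1, -1, -1, -1, -1, -1, -1, -1])

```text
clock: 18.92
position: [0.4569, -0.2074, 0.038]
ee_rot: [0.001, 0.636, 0.772, 0.0]
contact_force: [0.3, 0.2, -4.4]
width: 0.0152
gripper_force: 59.2
```

Call:
apply_moves(xyz=[[0.058, 0.021, 0], [0.058, 0.021, 0], [0.058, 0.021, 0], [0.058, 0.021, 0], [0.058, 0.021, 0], [0.058, 0.021, 0], [0.058, 0.02, 0], [0.03, 0.01, 0]], rot=[[0, 0, 0.001], [0, 0, 0.001], [0, 0, 0.001], [0, 0, 0.001], [0, 0, 0], [0, 0, 0], [0, 0, 0], [0, 0, 0]], hand=[-1, -1, -1, -1, -1, -1, -1, -1])

```text
clock: 19.92
position: [0.478, -0.0703, 0.0378]
ee_rot: [0.001, 0.637, 0.771, -0.0]
contact_force: [0.4, 0.0, -4.9]
width: 0.0152
gripper_force: 59.2
```

```bash
cat > m.py <<'E'
from h import *
import pickle,sys
s=status.get_state();p=np.array(s["position"]);M=rq(s["ee_rot"]).as_matrix()
print(p,"yaw",np.degrees(np.arctan2(M[1,1],M[0,1])),"tooly z",M[2,1],"tool x z",M[2,0],s["contact_force"],s["moment"])
print("edge gap est (mm)",((F-p)@bx-.0009-.039)*1000,"lat",(p-F)@by*1000)
c=cam("wrist");b=cam("side");pickle.dump((c,b,cam("scene")),open(sys.argv[1]+".pkl","wb"))
im=np.hstack([c["px"][:,180:420],cv2.resize(b["px"][170:310,230:370],(420,420),interpolation=cv2.INTER_CUBIC)])
cv2.imwrite("pics/"+sys.argv[1]+".png",im[:,:,::-1])
E
python3 m.py se1
```

```text
[ 0.47797438 -0.07026877  0.03783473] yaw 10.83809875661443 tooly z 0.0011556660839248786 tool x z -0.001532042783611231 [ 0.37963266  0.02658359 -4.94940109] [-0.02057445  0.06060035  0.01333901]
edge gap est (mm) 24.301293218408745 lat -16.695790164487324
```

Call:
apply_moves(xyz=[[0.02, 0.01, 0], [0.02, 0.01, 0], [0.017, 0.01, 0.01], [0, 0, 0.02], [0, 0, 0.02], [0, 0, 0.01], [0, 0, 0.003], [0, 0, 0]], rot=[[0, 0, 0], [0, 0, 0], [0, 0, 0], [0, 0, 0], [0, 0, 0], [0, 0, 0], [0, 0, 0], [0, 0, 0]], hand=[-1, -1, -1, -1, -1, -1, -1, -1])

```text
clock: 21.08
position: [0.4837, -0.0533, 0.0189]
ee_rot: [0.001, 0.638, 0.77, -0.0]
contact_force: [-0.4, -0.8, -5.9]
width: 0.0149
gripper_force: 59.3
```

```bash
python3 m.py se2; python3 - <<'E'
from h import *
import pickle
c=pickle.load(open("se2.pkl","rb"))[0]
g=cv2.GaussianBlur(cv2.cvtColor(c["px"],cv2.COLOR_RGB2GRAY),(3,3),0).astype(int)
p=np.array(status.get_state()["position"])
for y in (.09,.07,.05,.03,-.03,-.06):
  q=p*[1,1,0]+by*y+ez*.006; a=proj(c,q+bx*.039);f=proj(c,F+by*y-bx*.0009);print(y,"pred edge",a.round(1),"foot",f.round(1),"col from",int(a[0])-12, g[int(a[1]),int(a[0])-12:int(a[0])+42].tolist() if 0<=a[1]<420 else "")
E
```

```text
[ 0.48367494 -0.05325453  0.01892034] yaw 10.765992675244284 tooly z 0.0013382806767238888 tool x z -0.0016771196440613855 [-0.36600548 -0.79937792 -5.94165855] [-0.03998853  0.05430735 -0.00720334]
edge gap est (mm) 15.399115492238165 lat -1.115938356105671
0.09 pred edge [368.5  53.5] foot [401.6  51.5] col from 356 [220, 219, 218, 218, 219, 219, 220, 220, 220, 220, 220, 220, 220, 207, 152, 80, 53, 56, 56, 55, 55, 55, 54, 53, 53, 53, 52, 52, 51, 50, 49, 49, 49, 48, 47, 47, 46, 46, 45, 45, 45, 44, 43, 43, 42, 42, 41, 41, 40, 40, 39, 38, 38, 37]
0.07 pred edge [365.  104.9] foot [396.8 101.2] col from 353 [218, 217, 217, 217, 218, 218, 219, 220, 220, 220, 220, 220, 212, 163, 92, 64, 66, 65, 63, 62, 62, 61, 60, 60, 59, 59, 58, 57, 56, 55, 54, 54, 53, 52, 52, 51, 50, 50, 50, 49, 48, 47, 46, 46, 45, 46, 59, 79, 86, 85, 85, 86, 87, 87]
0.05 pred edge [361.8 152.1] foot [392.5 147. ] col from 349 [215, 215, 214, 214, 214, 215, 216, 217, 218, 218, 218, 218, 213, 172, 103, 67, 65, 64, 63, 61, 61, 60, 59, 59, 58, 58, 57, 56, 56, 55, 54, 54, 53, 52, 52, 51, 51, 50, 50, 49, 49, 49, 48, 47, 51,
[... 194 characters left out ...]
7, 56, 56, 55, 55, 54, 54, 53, 53, 52, 52, 51, 50, 50, 50, 49, 49, 48, 48, 47, 47, 46, 47, 60, 80, 88, 87, 87, 89, 89, 88, 87, 86, 86]
-0.03 pred edge [351. 309.] foot [377.9 300.1] col from 338 [30, 29, 49, 113, 179, 201, 198, 197, 197, 197, 199, 197, 157, 78, 29, 22, 24, 24, 23, 24, 23, 23, 23, 22, 23, 23, 22, 22, 21, 22, 23, 25, 26, 27, 28, 28, 28, 27, 27, 28, 29, 30, 30, 29, 30, 31, 31, 33, 36, 41, 49, 55, 62, 68]
-0.06 pred edge [347.6 357.3] foot [373.4 347.5] col from 335 [24, 24, 24, 24, 24, 24, 25, 25, 24, 24, 24, 24, 24, 23, 24, 24, 24, 24, 24, 24, 24, 24, 24, 26, 28, 28, 28, 28, 28, 28, 29, 28, 28, 28, 28, 28, 28, 29, 29, 28, 28, 28, 28, 28, 28, 28, 28, 29, 29, 29, 29, 29, 29, 29]
```

```bash
cat > rel.py <<'E'
from h import *
import pickle,sys
c=pickle.load(open(sys.argv[1]+".pkl","rb"))[0]
g=cv2.GaussianBlur(cv2.cvtColor(c["px"],cv2.COLOR_RGB2GRAY),(3,3),0).astype(float)
p=np.array(status.get_state()["position"])
def fit(base,z,lo,hi,th,sgn,y0,y1):
  P=[]
  for y in np.arange(y0,y1,.0015):
    a=proj(c,base+by*y); v=int(round(a[1]));o=int(a[0])-lo
    r=sgn*(g[v,o:int(a[0])+hi]-th);k=np.where((r[:-1]<0)&(r[1:]>0))[0]
    if len(k): k=k[0];P.append(onz(c,o+k-r[k]/(r[k+1]-r[k]),v,z)[:2])
  P=np.array(P)
  for _ in range(3):
    m=P.mean(0);d=np.linalg.svd(P-m)[2][0];r=(P-m)@np.array([-d[1],d[0]]);P=P[abs(r)<2.5*r.std()+1e-5]
  return m,np.degrees(np.arctan2(d[1],d[0]))%180-90,len(P),r.std()
h=float(sys.argv[2])
e=fit(p*[1,1,0]+bx*.039+ez*(.006+h),.006+h,8,10,120.5,-1,-.02,.09);f=fit(F-bx*.0009,0,8,14,67.5,1,.0,.072)
print(e);print(f);a=np.radians(f[1]);print("gap mm",(f[0]-e[0])@[np.cos(a),np.sin(a)]*1000)
E
python3 rel.py se2 0.001
```

```text
(array([ 0.51510397, -0.01018913]), np.float64(10.686607962870255), 70, np.float64(7.494917638075748e-05))
(array([ 0.5307873 , -0.00687166]), np.float64(10.566900965122258), 48, np.float64(4.237291190706851e-05))
gap mm 16.025737422704385
```

Call:
apply_moves(xyz=[[0, 0.01, 0], [0, 0.01, 0], [0, 0.01, 0], [0, 0.008, 0.001], [0, 0.005, 0.001], [0, 0, 0.001], [0, 0, 0.001], [0, 0, 0]], rot=[[0, 0, 0.001], [0, 0, 0.001], [0, 0, 0], [0, 0, 0], [0, 0, 0], [0, 0, 0], [0, 0, 0], [0, 0, 0]], hand=[-1, -1, -1, -1, -1, -1, -1, -1])

```text
clock: 22.22
position: [0.4961, -0.0507, 0.0177]
ee_rot: [0.001, 0.638, 0.77, -0.0]
contact_force: [0.4, 0.7, -6.0]
width: 0.0154
gripper_force: 59.3
```

```bash
python3 m.py se3; python3 rel.py se3 0.000
```

```text
[ 0.49613272 -0.05073514  0.01771135] yaw 10.651146098632692 tooly z 0.0010821118308875718 tool x z -0.0015580005996289072 [ 0.39363035  0.67951814 -5.98404589] [ 0.01178675  0.08866516 -0.00068946]
edge gap est (mm) 2.68922291280204 lat -1.0686923096324472
(array([ 0.52718737, -0.00693923]), np.float64(10.470156684426968), 70, np.float64(8.250444892973042e-05))
(array([ 0.53048801, -0.00690606]), np.float64(10.820488133870654), 48, np.float64(4.365923583177451e-05))
gap mm 3.2481761197038472
```

Call:
apply_moves(xyz=[[0, 0, 0.002], [0, 0, 0.002], [0, 0, 0]], rot=[[0, 0, 0], [0, 0, 0], [0, 0, 0]], hand=[-1, -1, -1])

```text
clock: 22.75
position: [0.4964, -0.0508, 0.0176]
ee_rot: [0.001, 0.638, 0.77, 0.0]
contact_force: [-2.5, 0.4, 5.0]
width: 0.0145
gripper_force: 60.7
```

Call:
apply_moves(xyz=[[0, 0.005, 0], [0, 0.003, 0], [0, 0, 0]], rot=[[0, 0, 0], [0, 0, 0], [0, 0, 0]], hand=[-1, -1, -1])

```text
clock: 23.12
position: [0.4964, -0.0508, 0.0176]
ee_rot: [-0.0, 0.638, 0.77, -0.002]
contact_force: [-7.9, -2.7, 10.3]
width: 0.0153
gripper_force: 61.5
```

Call:
apply_moves(xyz=[[0, 0, -0.002], [0, 0, -0.002], [0, 0, 0]], rot=[[0, 0, 0], [0, 0, 0], [0, 0, 0]], hand=[-1, -1, -1])

```text
clock: 23.5
position: [0.4979, -0.0503, 0.0176]
ee_rot: [0.0, 0.638, 0.77, -0.001]
contact_force: [-2.9, -2.1, -1.2]
width: 0.0148
gripper_force: 60.2
```

```bash
python3 m.py se4; python3 rel.py se4 0.000
```

```text
[ 0.49793625 -0.05033973  0.01758326] yaw 10.66153091914158 tooly z -0.00017969090061163793 tool x z -0.0013989086940976812 [-2.91333287 -2.10258909 -1.18409588] [-0.24616397  0.44603141 -0.06956267]
edge gap est (mm) 0.8432173007128576 lat -1.0317705232890066rel.py:14: RuntimeWarning: Mean of empty slice.
  m=P.mean(0);d=np.linalg.svd(P-m)[2][0];r=(P-m)@np.array([-d[1],d[0]]);P=P[abs(r)<2.5*r.std()+1e-5]
  ret = ret.dtype.type(ret / rcount)
Traceback (most recent call last):
  File "rel.py", line 17, in <module>
    e=fit(p*[1,1,0]+bx*.039+ez*(.006+h),.006+h,8,10,120.5,-1,-.02,.09);f=fit(F-bx*.0009,0,8,14,67.5,1,.0,.072)
                                                                         ~~~^^^^^^^^^^^^^^^^^^^^^^^^^^^^^^^^^^
  File "rel.py", line 14, in fit
    m=P.mean(0);d=np.linalg.svd(P-m)[2][0];r=(P-m)@np.array([-d[1],d[0]]);P=P[abs(r)<2.5*r.std()+1e-5]
                  ~~~~~~~~~~~~~^^^^^
numpy.linalg.LinAlgError: 1-dimensional array given. Array must be at least two-dimensional
```

Call:
apply_moves(xyz=[[0, 0.004, 0], [0, 0.004, 0], [0, 0, 0], [0, 0, 0]], rot=[[0, 0, 0], [0, 0, 0], [0, 0, 0], [0, 0, 0]], hand=[-1, -1, -1, -1])

```text
clock: 24.15
position: [0.498, -0.0503, 0.0177]
ee_rot: [-0.001, 0.638, 0.77, -0.002]
contact_force: [-9.8, -6.0, 4.4]
width: 0.015
gripper_force: 63.4
```

Call:
apply_moves(xyz=[[0, 0.004, 0], [0, 0.003, 0], [0, 0, 0], [0, 0, 0]], rot=[[0, 0, 0], [0, 0, 0], [0, 0, 0], [0, 0, 0]], hand=[-1, -1, -1, -1])

```text
clock: 24.65
position: [0.498, -0.0503, 0.0178]
ee_rot: [-0.002, 0.638, 0.77, -0.003]
contact_force: [-16.0, -7.5, 8.9]
width: 0.015
gripper_force: 67.1
```

```bash
python3 m.py se5
```

```text
[ 0.49802729 -0.0503146   0.01777323] yaw 10.721727394689564 tooly z -0.008107326910211127 tool x z -0.001146272372145948 [-16.04023559  -7.48115616   8.92810066] [-0.96174681  1.29958615 -0.25294632]
edge gap est (mm) 0.7490256886675262 lat -1.0248278280627299
```

The push is centred (moment balance puts the contact resultant about 2 mm off centre), so the edge is seated. Easing off and releasing gradually.

Call:
apply_moves(xyz=[[0, -0.005, -0.001], [0, 0, 0], [0, 0, 0], [0, 0, 0], [0, 0, 0], [0, 0, 0], [0, 0, 0], [0, 0, 0]], rot=[[0, 0, 0], [0, 0, 0], [0, 0, 0], [0, 0, 0], [0, 0, 0], [0, 0, 0], [0, 0, 0], [0, 0, 0]], hand=[-1, -1, -0.62, -0.58, -0.5, -0.3, -0.1, 0], force=20)

```text
clock: 25.8
position: [0.4838, -0.0477, 0.0156]
ee_rot: [-0.014, 0.637, 0.77, -0.009]
contact_force: [-33.8, -3.3, 13.1]
width: 0.0419
gripper_force: 0.0
```

```bash
python3 m.py se6; python3 - <<'E'
from h import *
import pickle
for n in("se5","se6"):
  w,b,s=pickle.load(open(n+".pkl","rb"))
  g=cv2.GaussianBlur(cv2.cvtColor(w["px"],cv2.COLOR_RGB2GRAY),(3,3),0).astype(int)
  for y in(.09,.07,.05,.03,.01):
    a=proj(w,F-bx*.0009+by*y+ez*.006);v=int(round(a[1]));print(n,y,a.round(1),int(a[0])-7,g[v,int(a[0])-7:int(a[0])+9].tolist())
E
```

```text
[ 0.48376759 -0.04765538  0.01557166] yaw 10.813545906776108 tooly z -0.03171580090347165 tool x z 0.008810513487058894 [-33.81543572  -3.30444467  13.13797125] [-0.37146169  3.24222598  0.07275653]
edge gap est (mm) 14.218767299470212 lat 4.358166216249416
se5 0.09 [371.2  50.4] 364 [220, 220, 220, 218, 216, 217, 197, 136, 72, 52, 54, 54, 54, 53, 53, 53]
se5 0.07 [367.6 102.5] 360 [158, 158, 158, 157, 157, 154, 142, 117, 98, 94, 95, 96, 96, 95, 94, 94]
se5 0.05 [364.2 150.4] 357 [157, 157, 156, 155, 155, 149, 128, 102, 93, 94, 95, 95, 94, 93, 94, 95]
se5 0.03 [361.1 194.6] 354 [154, 154, 154, 154, 150, 132, 107, 93, 93, 94, 94, 93, 92, 92, 93, 93]
se5 0.01 [358.3 235.6] 351 [150, 150, 151, 151, 147, 124, 96, 86, 89, 89, 89, 87, 87, 88, 89, 90]
se6 0.09 [406.8  64.6] 399 [219, 219, 218, 218, 218, 201, 143, 77, 55, 58, 58, 57, 57, 56, 55, 55]
se6 0.07 [401.8 116.4] 394 [156, 156, 155, 154, 152, 131, 99, 90, 93, 93, 93, 94, 94, 94, 93, 92]
se6 0.05 [397.1 164.2] 390 [154, 153, 153, 150, 132, 104, 91, 92, 92, 93, 94, 94, 93, 91, 91, 91]
se6 0.03 [392.8 208.4] 385 [152, 152, 151, 151, 147, 127, 99, 89, 90, 91, 92, 92, 91, 90, 89, 89]
se6 0.01 [388.8 249.4] 381 [148, 148, 148, 148, 136, 110, 89, 84, 85, 87, 87, 86, 85, 84, 83, 84]
```

Opening that far pushed the front finger against the block, which shoved the tool back. Narrowing the opening to relieve it.

Call:
apply_moves(xyz=[[0, 0, 0], [0, 0, 0], [0, 0, 0], [0, 0, 0]], rot=[[0, 0, 0], [0, 0, 0], [0, 0, 0], [0, 0, 0]], hand=[-0.15, -0.25, -0.35, -0.35])

```text
clock: 26.45
position: [0.4912, -0.0492, 0.0165]
ee_rot: [-0.007, 0.638, 0.77, -0.006]
contact_force: [-20.9, -6.6, 7.0]
width: 0.0276
gripper_force: 0.1
```

```bash
python3 m.py se7
```

```text
[ 0.4911594  -0.04920439  0.01646373] yaw 10.748348464555832 tooly z -0.018323548114497937 tool x z 0.0033808964501675772 [-20.93080017  -6.55661354   6.98689534] [-0.74179141  2.24398219 -0.17133094]
edge gap est (mm) 7.2696336503829535 lat 1.4004952697329922
```

View pics/se7.png

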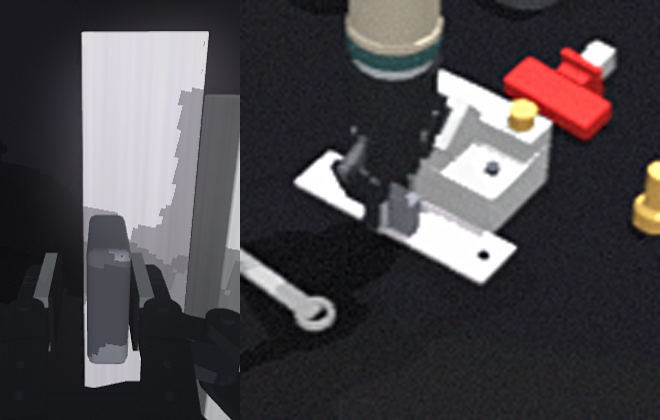

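The straightedge lies along the face; the front finger is squeezed between grip and block. I'll narrow further so both pads just clear the grip, then lift straight up.

Call:
apply_moves(xyz=[[0, 0, 0], [0, 0, 0], [0, 0, 0]], rot=[[0, 0, 0], [0, 0, 0], [0, 0, 0]], hand=[-0.45, -0.53, -0.53])

```text
clock: 26.98
position: [0.495, -0.0492, 0.0171]
ee_rot: [-0.004, 0.638, 0.77, -0.004]
contact_force: [-15.0, -2.5, 4.6]
width: 0.0201
gripper_force: 0.0
```

```bash
python3 m.py se8
```

```text
[ 0.49500536 -0.04923819  0.01708533] yaw 10.711538222649835 tooly z -0.011063716262295915 tool x z 0.0017802082281865193 [-15.00777581  -2.50647323   4.59838794] [-0.43473288  1.55602683 -0.13372613]
edge gap est (mm) 3.5037553748691814 lat 0.6190057870798501
```

Displacement tracks (opening − 15)/2, so the front finger's linkage was already against the block when I pushed. The straightedge may not be fully seated. I'll back off the preload, lift out, then push it home from behind the grip with closed fingers.

Call:
apply_moves(xyz=[[0, -0.006, 0], [0, -0.006, 0], [0, -0.002, -0.005], [0, 0, -0.01], [0, 0, -0.02], [0, 0, -0.03], [0, 0, -0.04], [0, 0, -0.06]], rot=[[0, 0, 0], [0, 0, 0], [0, 0, 0], [0, 0, 0], [0, 0, 0], [0, 0, 0], [0, 0, 0], [0, 0, 0]], hand=[-0.55, -0.55, -0.55, -0.55, -0.55, -0.55, -0.55, -0.55])

```text
clock: 28.12
position: [0.4977, -0.0504, 0.0686]
ee_rot: [0.001, 0.638, 0.77, 0.0]
contact_force: [-0.6, 0.6, -0.6]
width: 0.0192
gripper_force: 0.0
```

```bash
sed -i 's/^e=fit.*$/e=fit(np.array(eval(sys.argv[3]))+ez*.006,.006,8,10,120.5,-1,-.02,.09) if len(sys.argv)>3 else None/' rel.py; python3 m.py se9; python3 - <<'E'
from h import *
import pickle
w,b,s=pickle.load(open("se9.pkl","rb"))
for n,c in(("w",w),("side",b)):
  g=cv2.GaussianBlur(cv2.cvtColor(c["px"],cv2.COLOR_RGB2GRAY),(3,3),0).astype(int)
  for y in(.09,.07,.04,.01,-.07,-.085):
    a=proj(c,F-bx*.0009+by*y+ez*.006)
    if 10<a[0]<548 and 0<=a[1]<419:
      v=int(round(a[1]));u=int(a[0]);print(n,y,a.round(1),u-9,g[v,u-9:u+10].tolist() if n=="w" else (v-9,g[v-9:v+10,u].tolist()))
E
```

```text
[ 0.49773715 -0.05042877  0.06858651] yaw 10.653901980836558 tooly z 0.0020130188891697163 tool x z -0.0018140713562596307 [-0.56940917  0.60147064 -0.61370327] [0.00105919 0.00161968 0.01037425]
edge gap est (mm) 1.0558418075784295 lat -1.080368630659737
w 0.09 [346.2  58.8] 337 [222, 222, 222, 222, 222, 222, 221, 180, 101, 57, 53, 54, 54, 54, 54, 53, 53, 53, 52]
w 0.07 [344.3  97.7] 335 [159, 160, 161, 162, 161, 160, 156, 127, 83, 75, 92, 99, 98, 98, 98, 99, 99, 99, 99]
w 0.04 [341.6 151.8] 332 [156, 156, 158, 159, 159, 159, 154, 126, 86, 79, 94, 100, 99, 99, 99, 100, 100, 100, 100]
w 0.01 [339.2 201.3] 330 [152, 153, 153, 154, 154, 153, 130, 89, 74, 87, 93, 92, 92, 92, 93, 93, 92, 92, 92]
w -0.07 [333.6 314.4] 324 [34, 34, 33, 33, 33, 33, 33, 32, 32, 32, 32, 32, 32, 32, 32, 31, 31, 31, 31]
w -0.085 [332.7 333. ] 323 [29, 29, 29, 29, 29, 29, 29, 28, 28, 29, 28, 28, 28, 28, 28, 28, 27, 27, 27]
side 0.09 [262.5 221.5] 253 (213, [33, 33, 32, 32, 30, 27, 28, 71, 164, 236, 255, 255, 255, 255, 255, 254, 254, 254, 254])
side 0.07 [268.4 224.5] 259 (216, [39, 75, 123, 153, 158, 153, 146, 151, 177, 207, 227, 242, 253, 255, 255, 254, 254, 254, 254])
side 0.04 [277.3 229.1] 268 (220, [30, 30, 32, 32, 31, 29, 35, 73, 139, 174, 151, 127, 123, 116, 104, 98, 97, 98, 99])
side 0.01 [286.5 233.7] 277 (225, [148, 151, 150, 152, 153, 152, 151, 151, 160, 174, 191, 202, 184, 141, 108, 98, 99, 99, 100])
side -0.07 [311.7 246.5] 302 (238, [152, 152, 153, 152, 150, 150, 148, 150, 175, 217, 244, 252, 255, 255, 242, 177, 78, 57, 142])
side -0.085 [316.6 249. ] 307 (240, [158, 156, 156, 154, 141, 109, 64, 38, 80, 175, 240, 255, 254, 254, 254, 255, 250, 226, 170])
```

Call:
apply_moves(xyz=[[0, 0, -0.03], [0, -0.05, 0], [0, -0.06, 0], [0, 0, 0.04], [0, 0, 0.06], [0, 0, 0.06], [0, 0, 0.03], [0, 0, 0]], rot=[[0, 0, 0], [0, 0, 0], [0, 0, 0], [0, 0, 0], [0, 0, 0], [0, 0, 0], [0, 0, 0], [0, 0, 0]], hand=[-0.55, -0.55, -1, -1, -1, -1, -1, -1])

```text
clock: 29.28
position: [0.4645, -0.0565, 0.0186]
ee_rot: [0.0, 0.638, 0.77, -0.0]
contact_force: [0.4, -0.7, 0.5]
width: -0.0001
gripper_force: 0.0
```

Call:
apply_moves(xyz=[[0, 0.01, 0], [0, 0.01, 0], [0, 0.005, 0], [0, 0, 0]], rot=[[0, 0, 0], [0, 0, 0], [0, 0, 0], [0, 0, 0]], hand=[-1, -1, -1, -1])

```text
clock: 29.78
position: [0.4728, -0.0552, 0.0198]
ee_rot: [0.001, 0.638, 0.77, 0.0]
contact_force: [-0.6, 0.4, -0.5]
width: -0.0
gripper_force: 0.0
```

Call:
apply_moves(xyz=[[0, 0.005, 0], [0, 0.004, 0], [0, 0.003, 0], [0, 0, 0]], rot=[[0, 0, 0], [0, 0, 0], [0, 0, 0], [0, 0, 0]], hand=[-1, -1, -1, -1])

```text
clock: 30.28
position: [0.4758, -0.0546, 0.0195]
ee_rot: [0.001, 0.638, 0.77, -0.0]
contact_force: [-0.8, -0.5, 0.9]
width: -0.0006
gripper_force: 0.3
```

Call:
apply_moves(xyz=[[0, 0.004, 0], [0, 0.003, 0], [0, 0, 0]], rot=[[0, 0, 0], [0, 0, 0], [0, 0, 0]], hand=[-1, -1, -1])

```text
clock: 30.65
position: [0.4763, -0.0543, 0.0195]
ee_rot: [-0.0, 0.638, 0.77, -0.001]
contact_force: [-4.0, -2.3, 3.3]
width: 0.0001
gripper_force: 2.5
```

Call:
apply_moves(xyz=[[0, 0.004, 0], [0, 0.004, 0], [0, 0, 0]], rot=[[0, 0, 0], [0, 0, 0], [0, 0, 0]], hand=[-1, -1, -1])

```text
clock: 31.02
position: [0.4771, -0.0537, 0.0193]
ee_rot: [-0.001, 0.638, 0.77, -0.002]
contact_force: [-7.8, -3.1, 5.9]
width: -0.0
gripper_force: 3.9
```

Call:
apply_moves(xyz=[[0, 0.004, 0], [0, 0.004, 0], [0, 0, 0]], rot=[[0, 0, 0], [0, 0, 0], [0, 0, 0]], hand=[-1, -1, -1])

```text
clock: 31.4
position: [0.4771, -0.0536, 0.0193]
ee_rot: [-0.003, 0.638, 0.77, -0.004]
contact_force: [-11.5, -6.1, 9.1]
width: -0.0001
gripper_force: 6.5
```

```bash
python3 m.py s10; python3 - <<'E'
from h import *
import pickle
w,b,s=pickle.load(open("s10.pkl","rb"))
c=w
g=cv2.GaussianBlur(cv2.cvtColor(c["px"],cv2.COLOR_RGB2GRAY),(3,3),0).astype(int)
for y in(.09,.07,.055,.04,.025,.01,-.0):
    a=proj(c,F-bx*.0009+by*y+ez*.006);v=int(round(a[1]));u=int(a[0]);print(y,a.round(1),u-9,g[v,u-9:u+10].tolist())
E
```

```text
[ 0.4771179  -0.05363727  0.01925431] yaw 10.769622234262318 tooly z -0.009553002362728798 tool x z -0.00018597378517947946 [-11.45400419  -6.10945245   9.11220155] [-0.8249349   1.62006047 -0.03800709]
edge gap est (mm) 21.9053016720544 lat -0.2155165015090217
0.09 [423.1  52.5] 414 [213, 214, 215, 216, 217, 217, 217, 217, 216, 216, 209, 158, 83, 52, 54, 54, 54, 53, 53]
0.07 [417.4 104. ] 408 [151, 151, 151, 152, 152, 153, 153, 152, 151, 150, 138, 114, 96, 93, 94, 93, 92, 91, 91]
0.055 [413.4 139.9] 404 [149, 149, 150, 151, 152, 152, 152, 151, 151, 146, 126, 101, 92, 93, 93, 92, 91, 90, 90]
0.04 [409.6 173.7] 400 [161, 161, 161, 162, 163, 163, 163, 163, 162, 152, 125, 99, 92, 93, 92, 91, 90, 90, 90]
0.025 [406.  205.7] 396 [160, 160, 160, 157, 152, 150, 152, 154, 155, 145, 120, 97, 91, 91, 91, 90, 89, 88, 88]
0.01 [402.6 235.8] 393 [146, 146, 146, 147, 147, 147, 148, 148, 144, 123, 97, 87, 88, 88, 87, 86, 86, 85, 86]
-0.0 [400.5 255.1] 391 [145, 145, 145, 146, 146, 146, 147, 146, 136, 111, 90, 86, 86, 86, 85, 84, 83, 84, 84]
```

Call:
apply_moves(xyz=[[0, 0.005, -0.003], [0, 0.005, -0.002], [0, 0, 0], [0, -0.02, 0], [0, -0.04, 0], [0, -0.05, -0.02], [0, 0, -0.1], [0, 0, -0.15]], rot=[[0, 0, 0], [0, 0, 0], [0, 0, 0], [0, 0, 0], [0, 0, 0], [0, 0, 0], [0, 0, 0], [0, 0, 0]], hand=[-1, -1, -1, -1, -1, -1, -1, -1])

```text
clock: 32.55
position: [0.4517, -0.0585, 0.1024]
ee_rot: [-0.0, 0.639, 0.77, -0.0]
contact_force: [1.2, -0.5, -0.6]
width: 0.0001
gripper_force: 0.0
```

Call:
apply_moves(xyz=[[-0.02, 0, -0.15], [-0.06, 0.03, -0.15], [-0.06, 0.04, -0.1], [0, 0.06, -0.05], [0, 0.06, 0], [0, 0, 0], [0, 0, 0]], rot=[[0, 0, 0], [0, 0, 0], [0, 0, 0], [0, 0, 0], [0, 0, 0], [0, 0, 0], [0, 0, 0]], hand=[-1, -1, -1, -1, -1, -1, -1])

```text
clock: 33.42
position: [0.5154, -0.0888, 0.2359]
ee_rot: [-0.0, 0.638, 0.77, -0.001]
contact_force: [0.3, 0.3, 0.2]
width: 0.0003
gripper_force: 0.0
```

```bash
python3 m.py s11; python3 - <<'E'
from h import *
import pickle
w,b,s=pickle.load(open("s11.pkl","rb"))
c=w
save(w,"s11w.png")
g=cv2.cvtColor(c["px"],cv2.COLOR_RGB2GRAY).astype(int)
for y in(.09,.07,.04,.01,-.02,-.045,-.07,-.09):
    a=proj(c,F-bx*.0009+by*y+ez*.006);v=int(round(a[1]));u=int(a[0]);
    if v<420: print(y,a.round(1),u-9,g[v,u-9:u+10].tolist())
g=cv2.cvtColor(b["px"],cv2.COLOR_RGB2GRAY).astype(int)
for y in(.085,.06,.04,.01,-.02,-.045,-.07,-.09):
    a=proj(b,F-bx*.0009+by*y+ez*.006);v=int(round(a[1]));u=int(a[0]); print("side",y,a.round(1),g[v-9:v+8,u].tolist())
E
```

```text
[ 0.51543403 -0.0887924   0.23591462] yaw 10.685676687389666 tooly z -0.001580267526983875 tool x z -0.00034134288514111385 [0.29387468 0.32590409 0.23729415] [-0.01893832 -0.02140961  0.00563415]
edge gap est (mm) -8.83813325449134 lat -42.15416713042156
0.09 [304.1  24.5] 295 [223, 224, 226, 227, 227, 225, 226, 227, 227, 229, 222, 29, 41, 44, 44, 44, 43, 44, 44]
0.07 [303.8  47.5] 294 [222, 158, 162, 166, 168, 166, 165, 166, 169, 170, 167, 95, 94, 93, 107, 176, 224, 215, 215]
0.04 [303.3  80.4] 294 [158, 161, 162, 163, 163, 163, 163, 167, 168, 167, 102, 100, 98, 110, 177, 219, 210, 211, 215]
0.01 [302.8 111.7] 293 [157, 158, 159, 159, 160, 160, 161, 163, 165, 166, 110, 97, 98, 103, 135, 154, 145, 121, 124]
-0.02 [302.4 141.4] 293 [155, 159, 158, 158, 159, 160, 160, 161, 159, 129, 95, 98, 102, 130, 149, 136, 136, 124, 145]
-0.045 [302.  165.1] 292 [165, 173, 174, 173, 173, 175, 173, 172, 174, 164, 95, 99, 99, 139, 215, 212, 210, 215, 217]
-0.07 [301.6 187.8] 292 [168, 173, 172, 170, 170, 170, 167, 167, 167, 100, 98, 96, 126, 209, 211, 207, 212, 214, 213]
-0.09 [301.4 205.3] 292 [210
[... 244 characters left out ...]
148, 165, 201, 211, 221, 254, 255, 255, 255, 255]
side 0.04 [277.3 229.1] [148, 150, 153, 153, 153, 157, 152, 152, 190, 212, 212, 220, 205, 137, 99, 96, 97]
side 0.01 [286.5 233.7] [152, 148, 147, 149, 152, 148, 147, 153, 196, 212, 218, 220, 193, 118, 96, 102, 98]
side -0.02 [295.8 238.4] [158, 145, 149, 149, 150, 149, 146, 148, 151, 200, 214, 209, 228, 255, 255, 255, 255]
side -0.045 [303.6 242.4] [151, 151, 150, 151, 153, 151, 153, 146, 146, 200, 234, 231, 240, 255, 255, 255, 255]
side -0.07 [311.7 246.5] [158, 151, 152, 151, 148, 153, 150, 145, 190, 255, 255, 255, 254, 255, 255, 144, 7]
side -0.09 [318.2 249.8] [158, 165, 123, 45, 22, 23, 22, 14, 81, 255, 255, 255, 255, 255, 255, 170, 58]
```

No dark gap remains between plate and face at any sampled point, left or right, in either view. Next I'll check the bystanders and the plug.

```bash
python3 - <<'E'
from h import *
import pickle
C=pickle.load(open("c0.pkl","rb"));w,b,s=pickle.load(open("s11.pkl","rb"))
d=cv2.absdiff(C["side"]["px"],b["px"]).max(2);d2=cv2.absdiff(C["scene"]["px"],s["px"]).max(2)
for n,D in(("side",d),("scene",d2)):
  k,l,st,ce=cv2.connectedComponentsWithStats(cv2.morphologyEx((D>60).astype(np.uint8),cv2.MORPH_OPEN,np.ones((3,3))))
  print(n,[st[i].tolist() for i in range(1,k) if st[i,4]>25])
print(status.get_state()["contact_force"])
E
```

```text
side [[47, 0, 30, 16, 288], [101, 0, 56, 11, 347], [197, 0, 11, 10, 63], [242, 0, 99, 122, 4916], [188, 26, 10, 9, 60], [0, 54, 11, 9, 67], [0, 63, 19, 34, 470], [75, 86, 5, 11, 43], [3, 97, 19, 33, 278], [32, 97, 70, 174, 6431], [68, 117, 13, 9, 77], [74, 125, 8, 10, 58], [288, 129, 33, 29, 341], [166, 157, 14, 9, 88], [171, 167, 22, 28, 382], [301, 172, 5, 6, 26], [0, 181, 5, 8, 31], [269, 193, 12, 10, 91], [285, 204, 19, 16, 174], [249, 220, 73, 44, 1145], [104, 262, 25, 41, 759], [71, 271, 21, 19, 133], [0, 282, 50, 78, 2848], [301, 286, 88, 56, 1622], [54, 298, 64, 52, 2117], [121, 303, 10, 14, 97], [132, 308, 9, 6, 33], [129, 326, 7, 13, 64], [115, 338, 13, 22, 144], [44, 340, 19, 29, 235], [76, 361, 39, 24, 535]]
scene [[186, 0, 15, 30, 216], [225, 1, 20, 13, 157], [197, 0, 79, 84, 3588], [177, 15, 13, 15, 151], [154, 27, 23, 23, 245], [314, 26, 28, 21, 332], [159, 46, 30, 12, 208], [192, 47, 7, 9, 31], [150, 71, 14, 35, 278], [203, 76, 59, 66, 2379], [165, 94, 11, 12, 92], [207, 101, 14, 18, 144], [171, 109, 11, 10, 66], [154, 114, 11, 15, 127], [361, 136, 8, 7, 43], [334, 144, 28, 28, 519], [256, 173, 7, 9, 33], [225, 201, 16, 12, 79], [249, 202, 41, 32, 541], [229, 236, 36, 33, 474], [125, 242, 75, 62, 1402], [148, 254, 18, 14, 112]]
[ 0.1226562  -0.42793102  0.8012491 ]
```

```bash
python3 -c "
from rig import job;print(job.sign_off())"
```

```text
the job is handed in; nothing more can be done
None
```

The job is handed in: the plug stands upright in the tray, and the straightedge lies flat against the block's front face across its whole width, released, with the arm clear. While I was releasing the straightedge, the front finger pressed on the block and the measured force reached about 34 N (the limit is 40 N); I then pushed the straightedge home from behind.

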